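# Roll a hexagon bar painted flat up and clamp it with the lever

## Robot

A 6-joint arm with a two-finger parallel gripper is mounted at the origin on a cart in front of the work surface, level with it; the furniture and walls round the work are solid. World frame = base frame: x ahead of the robot, y to its left, z up, the work surface at z = 0. Lengths are in m, angles in rad, forces in N, time in s.
With the tool pointing down it reaches from about 0.425 to 0.95 m from the base axis. Payload 3.5 kg.
Tool frame: the origin (TCP) lies between the finger pads; the fingertips stand 17 mm ahead of it and the grasp point (between the pads) lies 2 mm behind it; z points along the fingers, y is the direction in which the jaws open and shut (so a half turn about z gives the same grasp; the last joint's range is limited). The gripper opens to 85 mm and grips with 20 to 120 N. Pads are 22 mm wide; open, the fingers measure 114 mm over their backs; the gripper's body (76 mm by 85 mm) begins 54 mm behind the grasp point. The pads swing forward as they close: fully open they stand 13 mm farther back than shut.
Start: joints at [1.097, 0.286, 1.577, -0, 1.279, -0.15], TCP at [0.215, 0.64, 0.248] pointing down, gripper open.
Joint ranges: [-2.77, 2.77], [-0.9, 2.22], [0.21, 2.48], [-1.53, 4.67], [0.24, 2.81], [-2.84, 2.84]. Speed limits (rad/s): [2.79, 2.79, 3.14, 3.14, 3.14, 3.14].

## Interface

Orientations are given as a unit quaternion [x, y, z, w].
In Python, from plant import ctrl gives the robot as it stands.
- The arm moves only by the tool carry_out, never from a script. Its argument "commands" is a list of rows, each an object with "delta_pos": the shift along the tool's x, y, z in m, a list of three; "delta_rot": the turn, a rotation vector about the tool's x, y, z in rad, a list of three; "claw": the opening in per cent of the stroke, from 0 (shut) to 100 (fully open). A call has 1 to 8 rows; each row is the pose to reach, as a shift and turn from the pose measured when the call began, along the tool's axes at that moment; what a row does not reach only later rows make up. A row lasts 1/12 s, in which the tool goes at most 41.7 mm and 7.16 degrees, less where a joint would pass 70% of its speed; a pose out of reach is approached as far as the arm can. A call with a gripper value outside its range is refused whole. The fingers move at their own pace and stop on an object; "force" is the grip in N (left out, the last holds). Time passes only in rows, so rows that repeat a pose let the fingers close. It gives the time, the measured TCP pose, the force and the opening at its end, in the units of the state.
- ctrl.get_state(): the state, without advancing time (a new reading comes with each control period).
- ctrl.read_camera(name): name is "scene" or "top" or "wrist"; returns (picture, depth): 384x512x3 uint8, red, green, blue; 384x512 float32, m along the optical axis (not along the pixel's ray), 0 where there is no reading.
- ctrl.camera_info(name): a dict with "fx", "fy", "cx", "cy" (pixels), "rvec" (rotation vector, rad) and "tvec" (3), from world to camera coordinates, as OpenCV has them; the wrist camera has in their place "mount" (4x4, takes a point from camera to tool coordinates, whose origin is the TCP and whose axes are the flange's). Camera axes: x right, y down, z forward; pixel columns grow to the right and rows downward; lengths in m; the calibration is good to about 2 mm. A picture is of the moment at which its call begins: read the wrist's pose just before it. camera_info takes no time and is no camera call.
- ctrl.sign_off(): hands the job in, once; it reports no verdict.
The state is a dict: "time": time; "qpos": joint angles; "dq": joint speeds; "joint_efforts": joint torques, N m; "eef_pos": TCP position; "tcp_rot": TCP orientation; "contact_force": force on the tool from outside, world axes, zero at the start; "wrist_torque": the same for the moment, N m; "opening": opening from 0.0 (shut) to 1.0 (fully open).
Only numpy, scipy, OpenCV 4.12 (cv2) and the standard library are available. Lean on these libraries where they do the work, as an engineer would, in place of code of your own. Each camera call takes 0.05 s, during which the arm holds its last target.

## Task

Set up the aluminium hexagon bar in the bench clamp block for drilling: roll it over on the rubber bed, without lifting it off, until its blue-painted flat is on top, and bring it snug and square against the steel fence while the lever is still open. Then swing the clamp lever over its dead centre and fully shut, so that its rubber pad holds the bar down. Leave the oil bottle, the grease tin and the bead jar where they stand.

Things in the scene. Friction and masses are not known exactly. Their poses are not given: they have to be found in the camera images.
- clamp_block: Fixed bench clamp block: grey metal base 214 x 170 x 10 mm (x -85 to +129, y -85 to +85 mm), black rubber bed on it, steel fence, grey lever tower behind it (x 40 to 125, y -25 to +25 mm, up to 78 mm). Origin on the desk below the middle of a seated bar; x from the open end of the bed to fence and tower, y along the fence, z up. Rubber bed: x -80 to +17, y -78 to +78 mm, its top 12 mm above the desk.
- fence_face (a point): Middle of the top edge of the fence's flat face, at x = +17.3 mm of the clamp block, 32 mm above the desk (20 mm above the bed), axes as the clamp block's. The fence is 156 mm long in y and 14 mm thick.
- bar_home (a point): Middle of the bar when it is seated: on a flat on the bed, against the fence. 27 mm above the desk at x = y = 0 of the clamp block, axes as the clamp block's. The bar starts nearly parallel to the fence with its middle 39 to 49 mm short of here in x: two rolls towards the fence (17.3 mm each), then a slide of the remaining 4 to 15 mm.
- hex_bar: Hexagonal aluminium bar, 140 mm long, 30 mm across flats, 34.6 mm across corners, 0.3 kg; one flat painted blue, with a blue tick beside it on both ends. Origin at its middle, y along it, z the outward normal of the blue flat. At the start the blue flat is the lower flank that looks away from the fence; two rolls towards the fence, one flat each, bring it on top.
- bar_end (a point): Middle of one end face of the bar (its +y end), 70 mm from its middle. The rubber grips the bar (friction about 0.9). To roll it, set a fingertip 25 mm above the bed on its upper flank and carry it forward and up, round the bottom edge next to the fence; past 30 degrees it falls on its next flat. Pushed dead level it jams. An upright finger down past its side corner (15 mm above the bed) slides it.
- lever (a joint): Angle of the clamp lever (rad): 0 = level, pad on a seated bar (shut); grows as it swings up and back; 1.57 = upright; range -0.2 (no bar under it) to 1.68. A spring strut makes it over-centre at 0.55: above that it springs back to its stop at 1.68, where it rests at the start; below, it snaps shut and presses the bar with about 10 N. Swinging it over takes about 5 N at the grip.
- lever_hinge (a point): Middle of the lever's hinge pin: 64 mm above the desk, at x = +55 mm, y = 0 of the clamp block; fixed, axes as the clamp block's; the pin lies along y. Opening turns the lever about +y.
- lever_grip (a point): Middle of the black ribbed sleeve (21 mm thick, 72 mm long) at the lever's free end, 135 mm from the hinge pin; the lever ends 165 mm from the pin, its steel arm is 12 mm wide. Moves with the lever: -x points to the free end; z is the back of the lever, on top when shut, facing away from the bed when it stands up. Shut, it is 64 mm above the desk. The pad hangs 55 mm from the pin.
- oil_dropper: Small dark oil bottle with a red needle cap, 30 mm across, 104 mm tall; bystander. Origin under its middle.
- grease_pot: Low round grease tin with a pale screw lid, 57 mm across, 32 mm tall; bystander. Origin under its middle.
- bead_jar: Small jar with a black screw cap, 46 mm across, 74 mm tall; bystander. Origin under its middle.

How it is judged:
On the way:
1. the bar lies on the bed with its blue flat on top, against and square to the fence, while the lever is still open (angle between hex_bar's own z axis and vertical below 0.08 rad and x of hex_bar in the frame of bar_home between -0.0035 and 0.0035 m and angle between the y axis of hex_bar and the y axis of clamp_block, either way round below 0.05 rad and z of hex_bar in the frame of bar_home between -0.003 and 0.003 m and value of joint lever above 0.8 rad), for 0.2 s.
At the end, for the whole second after the job is handed in: The bar is at rest on the bed, blue flat up (within 0.08 rad), its middle within 3.5 mm of the seated line at the fence and 3 mm of the seated height, parallel to the fence within 0.05 rad; the lever is still, within 0.06 rad of 0, its pad pressing the bar with over 3 N (angle between hex_bar's own z axis and vertical below 0.08 rad and x of hex_bar in the frame of bar_home between -0.0035 and 0.0035 m and angle between the y axis of hex_bar and the y axis of clamp_block, either way round below 0.05 rad and z of hex_bar in the frame of bar_home between -0.003 and 0.003 m and value of joint lever between -0.06 and 0.06 rad and contact force between lever and hex_bar above 3 N and linear speed of hex_bar below 0.01 m/s and velocity of joint lever below 0.05 rad/s); the robot touches nothing.
It fails at once if the bar was lifted off the bed (its middle more than 20 mm above its height on the bed) (z of hex_bar in the frame of bar_home above 0.02 m).
It fails at once if the oil bottle, the grease tin or the bead jar was moved by more than 20 mm (distance of any of oil_dropper, grease_pot, bead_jar from where it was at the start of the episode above 0.02 m).
It also fails if it takes over 56 s, if anything falls off the work surface, if the arm or the gripper's body presses on something with over 40 N, if the wrist force passes 120 N, or if a joint passes its speed limit or range.

## Working session

There is one attempt and no reset: what is moved stays moved. The work goes in short steps, Python scripts to look and compute and a tool call to move; the robot and the scene stay as the last step left them, time stands still between calls to the robot, and variables do not carry over. Pictures are saved under pics/ and viewed, and the job is handed in when it is done.

Besides the shell and the picture viewer there is one more tool, called after "Request:" by a JSON object that holds its "method" and its "body". carry_out: Moves the arm, as the interface text tells. Its arguments: {"type":"object","properties":{"commands":{"type":"array"},"force":{"type":"number"}},"required":["commands"]}

```bash
ls; mkdir -p pics; python3 - <<'E'
from plant import ctrl
import cv2
print(ctrl.get_state())
for n in("scene","top"):
    p,d=ctrl.read_camera(n); cv2.imwrite(f"pics/{n}0.png",p[:,:,::-1]); print(ctrl.camera_info(n))
import numpy as np
print(ctrl.camera_info("wrist"))
E
```

```text
pics
{'time': 0.0, 'qpos': array([ 1.09698929e+00,  2.87173912e-01,  1.57817291e+00,  3.83292441e-05,
        1.27858552e+00, -1.50003566e-01]), 'dq': array([ 0.00141963,  0.00130855,  0.00155265,  0.00116681,  0.00289874,
       -0.0001867 ]), 'joint_efforts': array([-8.96932506e-04, -4.06001544e+01, -2.92613429e+01, -1.95699881e-04,
        5.96800237e-03, -5.04595022e-06]), 'eef_pos': array([0.21445197, 0.63938314, 0.24694384]), 'tcp_rot': array([ 1.61200723e-01,  9.86920948e-01, -1.10776832e-03, -3.76453086e-04]), 'contact_force': array([-0.25459987,  0.14679313, -0.10073172]), 'wrist_torque': array([-0.05124265,  0.03411755,  0.01827422]), 'opening': 1.0005023761084926}
{'fx': 363.9756243823038, 'fy': 363.9756243823038, 'cx': 249.80774566836968, 'cy': 188.32784676783135, 'rvec': array([ 1.4521172 , -1.83996168,  1.01626655]), 'tvec': array([-0.08245653,  0.41877475,  0.47027127])}
{'fx': 402.9511130656663, 'fy': 402.9511130656663, 'cx': 255.03514749196745, 'cy': 187.297369513975, 'rvec': array([ 2.15056409, -2.12219378,  0.1750727 ]), 'tvec': array([-0.21121821,  0.54057384,  0.9539259 ])}
{'fx': 278.2072098388466, 'fy': 278.2072098388466, 'cx': 254.68392168480773, 'cy': 195.08015698668504, 'mount': array([[-2.34079990e-04, -9.54656100e-01, -2.97710726e-01,
         7.65725387e-02],
       [ 9.99999810e-01, -3.93203869e-04,  4.74603413e-04,
         7.83645380e-04],
       [-5.70144053e-04, -2.97710559e-01,  9.54656010e-01,
        -1.25988132e-01],
       [ 0.00000000e+00,  0.00000000e+00,  0.00000000e+00,
         1.00000000e+00]])}
```

View pics/scene0.png

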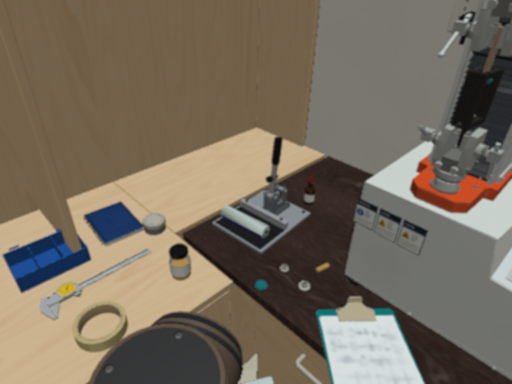

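View pics/top0.png

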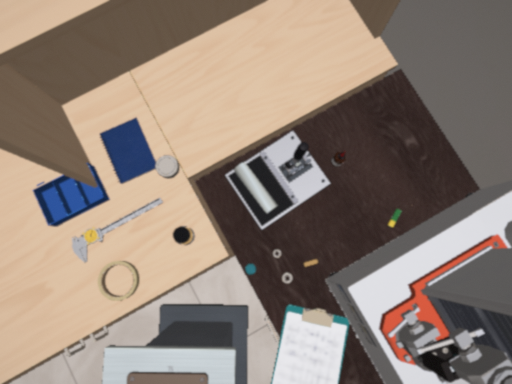

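```bash
cat > h.py <<'E'
import numpy as np, cv2
from scipy.spatial.transform import Rotation as R
from plant import ctrl
def cam(n,st=None):
    i=ctrl.camera_info(n); K=np.array([[i['fx'],0,i['cx']],[0,i['fy'],i['cy']],[0,0,1]])
    if n=="wrist":
        T=np.eye(4);T[:3,:3]=R.from_quat(st['tcp_rot']).as_matrix();T[:3,3]=st['eef_pos']
        M=np.linalg.inv(T@i['mount']); return K,M[:3,:3],M[:3,3]
    return K,cv2.Rodrigues(i['rvec'])[0],i['tvec']
def proj(c,P):
    K,Rm,t=c; q=(np.atleast_2d(P)@Rm.T+t)@K.T; return q[:,:2]/q[:,2:]
def ray(c,uv,z):
    K,Rm,t=c; o=-Rm.T@t; uv=np.atleast_2d(uv)
    d=(np.linalg.inv(K)@np.c_[uv,np.ones(len(uv))].T).T@Rm
    return o+d*((z-o[2])/d[:,2:])
def cloud(c,d):
    K,Rm,t=c; v,u=np.mgrid[:d.shape[0],:d.shape[1]]
    X=np.stack([(u-K[0,2])/K[0,0]*d,(v-K[1,2])/K[1,1]*d,d],-1)
    return (X-t)@Rm
E
python3 - <<'E'
from h import *
ct=cam("top"); cs=cam("scene")
p,d=ctrl.read_camera("top"); p2,d2=ctrl.read_camera("scene")
print(ctrl.get_state()['time'],proj(ct,[[.2145,.639,.247],[0,0,0]]),proj(cs,[[.2145,.639,.247],[0,0,0]]))
C=cloud(ct,d)
for u,v in [(166,166),(182,235),(340,157),(255,185),(230,180),(292,133),(329,182),(265,226),(298,150)]: print((u,v),C[v,u].round(4))
# zoom
t=cv2.resize(p[120:240,210:370],(800,600),interpolation=cv2.INTER_CUBIC);cv2.imwrite("pics/top0z.png",t[:,:,::-1])
t=cv2.resize(p2[120:260,200:340],(600,600),interpolation=cv2.INTER_CUBIC);cv2.imwrite("pics/scene0z.png",t[:,:,::-1])
E
```

```text
0.2 [[-202.73148236  338.81958091]
 [ 165.81373824  415.64302136]] [[-476.08508173  355.69676324]
 [ 185.98890545  512.44673872]]
(166, 166) [0.5972 0.0222 0.0308]
(182, 235) [ 0.4223 -0.0334  0.0735]
(340, 157) [ 0.6174 -0.4111  0.0681]
(255, 185) [ 0.5494 -0.2039  0.0425]
(230, 180) [ 0.5669 -0.1395  0.0112]
(292, 133) [ 0.6947 -0.299   0.0097]
(329, 182) [ 0.5649 -0.3935  0.0122]
(265, 226) [ 0.4507 -0.2306  0.0045]
(298, 150) [ 0.5962 -0.293   0.2107]
```

View pics/top0z.png

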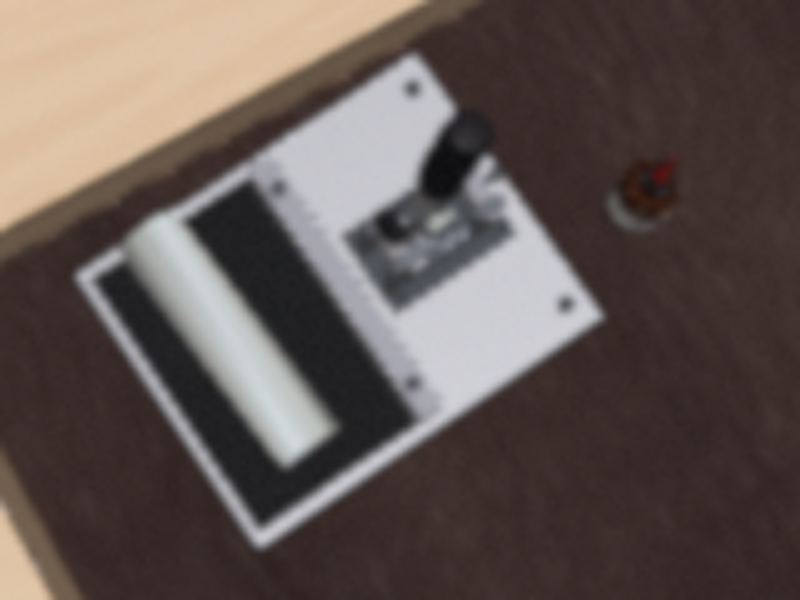

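View pics/scene0z.png

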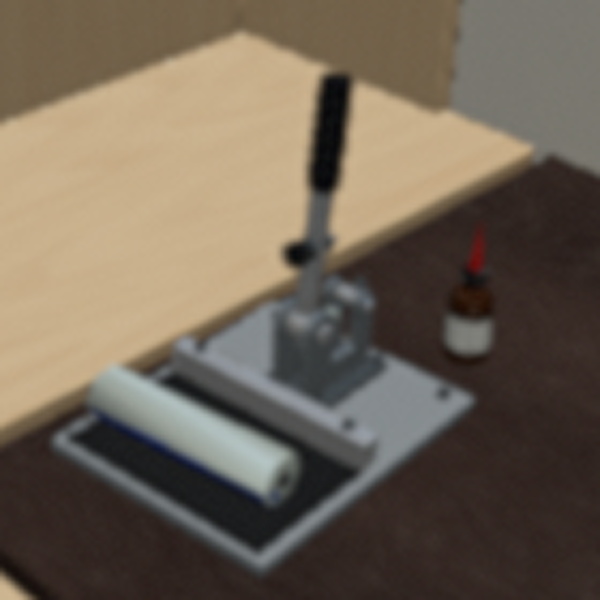

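```bash
python3 - <<'E'
from h import *
ct=cam("top"); cs=cam("scene")
p,d=ctrl.read_camera("top"); C=cloud(ct,d)
hsv=cv2.cvtColor(p,cv2.COLOR_RGB2HSV)
# base: refine via contour of union region z>0.005 within ROI
roi=np.zeros(d.shape,bool); roi[125:235,218:335]=1
m=((C[...,2]>0.0055)&roi)
m2=((hsv[...,2]>120)|(C[...,2]>.009))&roi&(C[...,2]>0.003)&(C[...,2]<.016)
P=C[m&(C[...,2]<.016)]
print("base plane z",np.median(P[:,2]))
m=(((hsv[...,2]>130)&(hsv[...,1]<60)&roi)).astype(np.uint8)
cnt=max(cv2.findContours(m,cv2.RETR_EXTERNAL,cv2.CHAIN_APPROX_NONE)[0],key=cv2.contourArea)
r=cv2.minAreaRect(cnt); print(r, cv2.boxPoints(r))
z=np.array([[75,275],[418,52],[605,318],[258,550]])/5+[210-.4,120-.4]
for name,uv in (("manual",z),("rect",cv2.boxPoints(r))):
    W=ray(ct,uv,.010)[:,:2]; print(name,W.round(4).tolist(),[np.linalg.norm(W[i]-W[(i+1)%4]).round(4) for i in range(4)])
W=ray(ct,z,.010)[:,:2]
ex=((W[1]+W[2])/2-(W[0]+W[3])/2); L=np.linalg.norm(ex); ex/=L
ey=((W[0]+W[1])/2-(W[3]+W[2])/2); ey/=np.linalg.norm(ey)
print(L,"ex",ex,"ey",ey,"ang",np.degrees(np.arctan2(ex[1],ex[0])),np.degrees(np.arctan2(ey[1],ey[0]))-90)
print("origin",W.mean(0)-ex*.022)
# heights map of wood panels
for (u,v) in [(30,100),(60,130),(80,170),(90,185),(20,150),(200,30),(100,50),(5,70),(350,10),(380,20),(250,10),(300,60)]: print((u,v),C[v,u].round(3))
E
```

```text
base plane z 0.010887251953361762
((276.98663330078125, 178.4974365234375), (67.05843353271484, 82.94577026367188), 56.003543853759766) [[223.85504  173.8885  ]
 [292.62305  127.510086]
 [330.11823  183.10637 ]
 [261.35022  229.48479 ]]
manual [[0.5811, -0.1251], [0.7028, -0.3022], [0.5623, -0.398], [0.4412, -0.221]] [np.float64(0.2148), np.float64(0.1701), np.float64(0.2145), np.float64(0.1696)]
rect [[0.5829, -0.1232], [0.7096, -0.3007], [0.5625, -0.3967], [0.4414, -0.2213]] [np.float64(0.2181), np.float64(0.1757), np.float64(0.2131), np.float64(0.1722)]
0.21465235757840967 ex [ 0.56555674 -0.82470939] ey [0.82575338 0.56403135] ang -55.559038705798685 -55.66494655945891
origin [ 0.55938371 -0.24341222]
(30, 100) [0.697 0.276 0.214]
(60, 130) [0.661 0.255 0.117]
(80, 170) [0.567 0.201 0.116]
(90, 185) [0.545 0.208 0.038]
(20, 150) [0.55  0.198 0.36 ]
(200, 30) [ 0.978 -0.049  0.02 ]
(100, 50) [0.853 0.168 0.139]
(5, 70) [0.737 0.3   0.271]
(350, 10) [ 1.055 -0.462  0.002]
(380, 20) [ 0.98  -0.521  0.074]
(250, 10) [ 1.052e+00 -1.830e-01  1.000e-03]
(300, 60) [ 0.906 -0.322 -0.002]
```

```bash
cat >> h.py <<'E'
TH=np.radians(-55.6); O=np.array([.5594,-.2434])
EX=np.array([np.cos(TH),np.sin(TH)]); EY=np.array([-EX[1],EX[0]])
def toB(P): P=np.asarray(P,float); d=P[...,:2]-O; return np.concatenate([np.stack([d@EX,d@EY],-1),P[...,2:]],-1)
def toW(B): B=np.asarray(B,float); return np.concatenate([O+B[...,:1]*EX+B[...,1:2]*EY,B[...,2:]],-1)
E
python3 - <<'E'
from h import *
ct=cam("top"); cs=cam("scene")
for n,c in (("top",ct),("scene",cs)):
    p,d=ctrl.read_camera(n); C=cloud(c,d); B=toB(C); ok=d>0
    m=ok&(B[...,0]>-.085)&(B[...,0]<.005)&(abs(B[...,1])<.08)&(B[...,2]>.037)&(B[...,2]<.05)
    q=B[m]; print(n,"bar n",len(q),q.min(0),q.max(0),q.mean(0))
    mv,cv=q[:,:2].mean(0),np.cov(q[:,:2].T); w,v=np.linalg.eigh(cv); print("yaw of bar in block deg",np.degrees(np.arctan2(v[1,1],v[0,1]))-90)
    m=ok&(B[...,0]>.012)&(B[...,0]<.035)&(abs(B[...,1])<.08)&(B[...,2]>.025)&(B[...,2]<.036)
    q=B[m]; print("fence",q.min(0),q.max(0),q.mean(0))
    m=ok&(C[...,2]>.08)&(C[...,0]>.3)&(C[...,0]<1.1)&(C[...,1]<.5)&(C[...,1]>-.8)
    q=C[m]
    H,_,_=np.histogram2d(q[:,0],q[:,1],bins=[np.arange(.3,1.15,.05),np.arange(-.8,.5,.05)])
    M=np.zeros_like(H)
    for a in q: M[min(int((a[0]-.3)/.05),M.shape[0]-1),min(int((a[1]+.8)/.05),M.shape[1]-1)]=max(M[min(int((a[0]-.3)/.05),M.shape[0]-1),min(int((a[1]+.8)/.05),M.shape[1]-1)],a[2])
    print("max height cm, rows x from .3, cols y from -.8"); print((M*100).astype(int))
for nm,uv,z in (("oil",(340,157),.07),("jar",(182,235),.074),("pot",(166,166),.032)): print(nm,toB(ray(ct,uv,z)[0]))
E
```

```text
top bar n 516 [-0.05499341 -0.05935091  0.03701687] [-0.02424635  0.0799081   0.04711084] [-0.0394483   0.00958812  0.04128726]
yaw of bar in block deg 3.3008092760614574
fence [ 0.01724127 -0.07810937  0.0250072 ] [0.03201675 0.07792249 0.03592138] [ 0.02406268 -0.00109273  0.03144147]
max height cm, rows x from .3, cols y from -.8
[[ 0  0  0  0 47 54 28 26 26  0  0  0  0  0  0  0  0  0  0  0  0  0  0  0
   0]
 [ 0  0 28 39 47 29 26 26  0  0  0  0  0  0  0  0  0  0  0  0  0  0  0  0
   0]
 [ 0  0 28 29 26 26  0  0  0  0  0  0  0  0  0  0  0  0  0  0  0  0  0  0
   0]
 [ 0  0 26 26 23  0  0  0  0  0  0  0  0  0  0  0  0  0  0  0  0  0  0  0
   0]
 [17 25 26  0  0  0  0  0  0  0  0  0  0  0  0  0  0  0  0 41 40  0  0  0
   0]
 [16  0  0  0  0  0  0  0  0 23 22  0  0  0  0  0  0  0  0 42 41  0  0  0
   0]
 [19 22  0  0  0  0  0 10  0 22 22  0  0  0  0  0 58 58 58  0 38  0  0  0
   0]
 [ 0 27  0  0  0  0  0  0  0  0  0  0  0  0  0 58 58 58 58  0 35 34  0  0
   0]
 [ 0 28 32  0  0  0  0  0  0  0  0  0  0  0  0  0  0  0  0  0  0 31 28  0
   0]
 [ 0  0 37 38  0  0  0  0  0  0  0  0  0  0  
[... 1559 characters left out ...]
0 34 24
   0]
 [ 0  0 51 50  0  0  0  0  0  0  0  0  0  0  0  0  0  0  0  0  0 51 29 23
   0]
 [ 0  0 40 50  0  0  0  0  0  0  0  0  0  0  0  0  0  0  0 51 51 51  0  0
   0]
 [ 0  0  0 50 50  0  0  0  0  0  0  0  0  0  0  0  0 50 50 50  0  0  0  0
   0]
 [ 0  0  0  0 49  0  0  0  0  0  0  0  0  0  0 49 50 50  0  0  0  0  0  0
   0]
 [ 0  0  0  0 49 49  0  0  0  0  0  0  0  0 49 49 49  0  0  0  0  0  0  0
   0]
 [ 0  0  0  0  0 48 48  0  0  0  0  0 48 49 49  0  0  0  0  0  0  0  0  0
   0]
 [ 0  0  0  0  0  0 48 48  0  0 48 48 48  0  0  0  0  0  0  0  0  0  0  0
   0]]
oil [ 0.17052916 -0.04704526  0.07      ]
jar [-0.25071594  0.00543137  0.074     ]
pot [-0.19771129  0.1808846   0.032     ]
```

```bash
python3 - <<'E'
from h import *
ct=cam("top"); K,Rm,t=ct; print("cam",-Rm.T@t); 
K,Rm,t=cam("scene"); print("scene",-Rm.T@t)
p,d=ctrl.read_camera("top"); C=cloud(ct,d)
m=(d>0)&(C[...,2]>.5)&(C[...,0]>.5)&(C[...,1]>-.1)
v,u=np.nonzero(m); print(len(u),u.min(),u.max(),v.min(),v.max(),C[m].min(0),C[m].max(0))
for (u,v) in [(45,85),(60,60),(30,70),(100,20),(200,50),(10,110),(40,130),(70,160),(85,180),(20,170),(3,175)]: print((u,v),C[v,u].round(3), d[v,u])
E
```

```text
cam [ 0.38109289 -0.20481304  1.02938218]
scene [-0.18030679 -0.03048746  0.60818288]
4509 0 133 0 66 [ 0.60380253 -0.04778931  0.56481755] [0.69392267 0.10993566 0.58904076]
(45, 85) [0.776 0.306 0.11 ] 0.97215915
(60, 60) [0.81  0.244 0.17 ] 0.91774076
(30, 70) [0.777 0.299 0.188] 0.8953313
(100, 20) [0.873 0.135 0.231] 0.8678511
(200, 50) [ 0.931 -0.048 -0.001] 1.1065216
(10, 110) [0.63  0.238 0.336] 0.72470677
(40, 130) [0.622 0.232 0.244] 0.8143199
(70, 160) [0.582 0.209 0.153] 0.89753395
(85, 180) [0.549 0.2   0.086] 0.9580384
(20, 170) [0.587 0.406 0.005] 1.0448875
(3, 175) [0.574 0.45  0.002] 1.045222
```

```bash
cat >> h.py <<'E'
def delta(Wpos,yaw_deg,st=None):
    """world TCP target, tool x yaw (deg, tool down) -> tool-frame delta"""
    st=st or ctrl.get_state(); R0=R.from_quat(st['tcp_rot'])
    y=np.radians(yaw_deg); x=np.array([np.cos(y),np.sin(y),0]); zz=np.array([0,0,-1.]); Rt=R.from_matrix(np.c_[x,np.cross(zz,x),zz])
    return (R0.inv().apply(np.asarray(Wpos)-st['eef_pos'])).round(4).tolist(),(R0.inv()*Rt).as_rotvec().round(4).tolist()
def say():
    st=ctrl.get_state(); x=R.from_quat(st['tcp_rot']).as_matrix()
    print("t",round(st['time'],2),"W",st['eef_pos'].round(4),"B",toB(st['eef_pos']).round(4),"yaw",np.degrees(np.arctan2(x[1,0],x[0,0])).round(2),"z",x[:,2].round(3),"F",st['contact_force'].round(2),"op",round(st['opening'],3),"q",st['qpos'].round(2))
    return st
E
python3 - <<'E'
from h import *
say()
print(delta([.37,.30,.26],150)); print(delta([.45,.0,.26],138)); print(toW([-.09,.008,.2]),delta(toW([-.09,.008,.2]),127.8))
E
```

```text
t 0.4 W [0.2147 0.6399 0.2481] B [-0.9236  0.2146  0.2481] yaw 161.45 z [-0. -0. -1.] F [ 0.59 -0.    0.96] op 1.001 q [ 1.1   0.29  1.58 -0.    1.28 -0.15]
([-0.2554, -0.2728, -0.0118], [-0.0003, -0.0, 0.1998])
([-0.4267, -0.5318, -0.0117], [-0.0003, 0.0, 0.4093])
[ 0.51515388 -0.16462005  0.2       ] ([-0.5408, -0.6671, 0.0483], [-0.0003, 0.0, 0.5873])
```

Request:
{"method": "carry_out", "body": {"commands": [{"delta_pos":[-0.027,-0.029,-0.002],"delta_rot":[0,0,0.02],"claw":100},{"delta_pos":[-0.054,-0.058,-0.004],"delta_rot":[0,0,0.045],"claw":100},{"delta_pos":[-0.081,-0.087,-0.006],"delta_rot":[0,0,0.07],"claw":100},{"delta_pos":[-0.108,-0.116,-0.008],"delta_rot":[0,0,0.095],"claw":100},{"delta_pos":[-0.135,-0.145,-0.01],"delta_rot":[0,0,0.12],"claw":100},{"delta_pos":[-0.162,-0.174,-0.01],"delta_rot":[0,0,0.145],"claw":100},{"delta_pos":[-0.189,-0.203,-0.01],"delta_rot":[0,0,0.17],"claw":100},{"delta_pos":[-0.216,-0.232,-0.01],"delta_rot":[0,0,0.2],"claw":100}]}}

```text
time: 1.07
eef_pos: [0.346, 0.3495, 0.2586]
tcp_rot: [0.259, 0.966, 0.0, 0.0]
contact_force: [1.3, 0.4, -0.3]
opening: 1.001
```

```bash
python3 - <<'E'
from h import *
say();print(delta([.37,.30,.26],150)); print(delta([.45,.0,.26],138)); print(delta(toW([-.09,.008,.2]),127.8))
E
```

```text
t 1.07 W [0.346  0.3495 0.2586] B [-0.6098  0.1589  0.2586] yaw 149.94 z [ 0.001  0.    -1.   ] F [ 1.25  0.35 -0.3 ] op 1.001 q [ 0.58 -0.14  2.01 -0.    1.27 -0.46]
([-0.0456, -0.0308, -0.0014], [0.0006, 0.0005, -0.001])
([-0.2651, -0.2504, -0.0014], [0.0006, 0.0005, 0.2084])
([-0.4039, -0.3603, 0.0586], [0.0007, 0.0004, 0.3865])
```

Request:
{"method": "carry_out", "body": {"commands": [{"delta_pos":[-0.029,-0.027,-0.001],"delta_rot":[0,0,0.02],"claw":100},{"delta_pos":[-0.058,-0.054,-0.001],"delta_rot":[0,0,0.045],"claw":100},{"delta_pos":[-0.087,-0.081,-0.001],"delta_rot":[0,0,0.07],"claw":100},{"delta_pos":[-0.116,-0.108,-0.001],"delta_rot":[0,0,0.095],"claw":100},{"delta_pos":[-0.145,-0.135,-0.001],"delta_rot":[0,0,0.12],"claw":100},{"delta_pos":[-0.174,-0.162,-0.001],"delta_rot":[0,0,0.15],"claw":100},{"delta_pos":[-0.203,-0.189,-0.001],"delta_rot":[0,0,0.18],"claw":100},{"delta_pos":[-0.232,-0.216,-0.001],"delta_rot":[0,0,0.21],"claw":100}]}}

```text
time: 1.73
eef_pos: [0.4388, 0.0444, 0.2601]
tcp_rot: [0.36, 0.933, 0.0, 0.001]
contact_force: [0.6, 1.1, -0.2]
opening: 0.998
```

```bash
python3 - <<'E'
from h import *
say(); print(delta(toW([-.09,.008,.2]),127.8))
E
```

```text
t 1.73 W [0.4388 0.0444 0.2601] B [-0.3057  0.0631  0.2601] yaw 137.82 z [ 0.002  0.    -1.   ] F [ 0.6   1.08 -0.22] op 0.998 q [-0.13 -0.27  2.11  0.    1.29 -0.96]
([-0.1969, -0.1037, 0.0602], [0.0017, 0.0015, 0.1749])
```

Request:
{"method": "carry_out", "body": {"commands": [{"delta_pos":[-0.032,-0.017,0.005],"delta_rot":[0,0,0.03],"claw":100},{"delta_pos":[-0.064,-0.034,0.01],"delta_rot":[0,0,0.06],"claw":100},{"delta_pos":[-0.096,-0.051,0.02],"delta_rot":[0,0,0.09],"claw":100},{"delta_pos":[-0.128,-0.068,0.03],"delta_rot":[0,0,0.12],"claw":100},{"delta_pos":[-0.16,-0.085,0.04],"delta_rot":[0,0,0.15],"claw":100},{"delta_pos":[-0.18,-0.095,0.05],"delta_rot":[0.001,0.001,0.175],"claw":100},{"delta_pos":[-0.197,-0.104,0.06],"delta_rot":[0.001,0.001,0.175],"claw":100},{"delta_pos":[-0.197,-0.104,0.06],"delta_rot":[0.001,0.001,0.175],"claw":100}]}}

```text
time: 2.4
eef_pos: [0.5148, -0.1676, 0.198]
tcp_rot: [0.441, 0.897, -0.0, -0.001]
contact_force: [-0.3, 0.3, -0.3]
opening: 0.996
```

```bash
python3 - <<'E'
from h import *
st=say()
p,d=ctrl.read_camera("wrist"); cv2.imwrite("pics/w1.png",p[:,:,::-1])
c=cam("wrist",st); B=toB(cloud(c,d)); ok=d>0
for lab,m in (("bed",(B[...,0]>-.078)&(B[...,0]<.01)&(abs(B[...,1])<.07)&(B[...,2]<.02)&(B[...,2]>.005)),
 ("bar",(B[...,0]>-.085)&(B[...,0]<.005)&(abs(B[...,1])<.09)&(B[...,2]>.0395)&(B[...,2]<.05)),
 ("fence",(B[...,0]>.012)&(B[...,0]<.035)&(abs(B[...,1])<.08)&(B[...,2]>.029)&(B[...,2]<.036))):
    q=B[ok&m]; print(lab,len(q))
    if len(q): print(np.percentile(q,[2,50,98],axis=0).round(4).tolist())
    if lab=="bar":
        w,v=np.linalg.eigh(np.cov(q[:,:2].T)); print("yaw",np.degrees(np.arctan2(v[1,1],v[0,1]))%180-90)
# finger tips: points above z .1
m=ok&(d<.2); q=cloud(c,d)[m]; T=R.from_quat(st['tcp_rot']).inv().apply(q-st['eef_pos']); print("near pts tool",len(T),T.min(0) if len(T) else '',T.max(0) if len(T) else '')
for nm in("scene",):
    p,d=ctrl.read_camera(nm); cv2.imwrite("pics/s1.png",p[:,:,::-1])
E
```

```text
t 2.4 W [ 0.5148 -0.1676  0.198 ] B [-0.0877  0.006   0.198 ] yaw 127.6 z [-0.002  0.001 -1.   ] F [-0.29  0.27 -0.3 ] op 0.996 q [-0.5   0.04  1.95 -0.    1.15 -1.16]
bed 4708
[[-0.0771, -0.0684, 0.0112], [-0.0516, -0.0026, 0.0126], [0.0087, 0.0671, 0.0141]]
bar 2211
[[-0.0548, -0.0564, 0.0399], [-0.0434, 0.0113, 0.0425], [-0.0316, 0.0772, 0.0439]]
yaw 3.377311110252208
fence 1412
[[0.0143, -0.0745, 0.0296], [0.02, -0.0005, 0.0325], [0.0281, 0.0744, 0.0343]]
near pts tool 37395 [-0.01242747 -0.07434203 -0.08250223] [0.02257305 0.07482671 0.00394076]
```

View pics/w1.png

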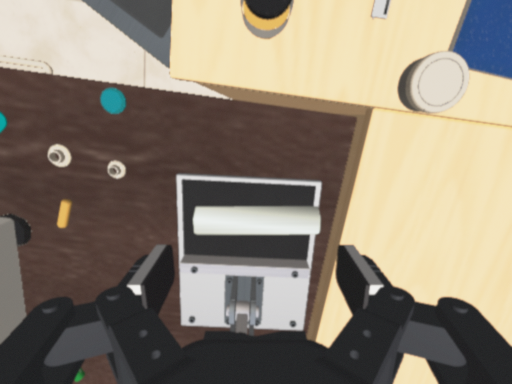

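View pics/s1.png

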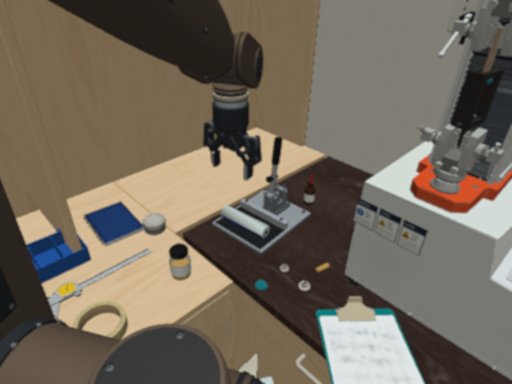

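```bash
cat >> h.py <<'E'
def L(l,c=(-.040,.010),yaw=3.4):
    a=np.radians(yaw); x,y,z=l
    return toW([c[0]+x*np.cos(a)-y*np.sin(a),c[1]+x*np.sin(a)+y*np.cos(a),z])
E
python3 - <<'E'
from h import *
say(); print(delta(L([-.042,0,.05]),127.8))
E
```

```text
t 2.5 W [ 0.5147 -0.1651  0.1997] B [-0.0898  0.0074  0.1997] yaw 127.72 z [-0.     0.001 -1.   ] F [-0.44 -0.67  0.48] op 1.002 q [-0.5   0.04  1.95  0.    1.15 -1.16]
([-0.0081, -0.0004, 0.1497], [0.0004, -0.0013, -0.0014])
```

Request:
{"method": "carry_out", "body": {"commands": [{"delta_pos":[-0.002,0,0.03],"delta_rot":[0,0,0],"claw":100},{"delta_pos":[-0.005,0,0.06],"delta_rot":[0,0,0],"claw":100},{"delta_pos":[-0.008,0,0.09],"delta_rot":[0,-0.001,-0.001],"claw":100},{"delta_pos":[-0.008,0,0.12],"delta_rot":[0,-0.001,-0.001],"claw":100},{"delta_pos":[-0.008,0,0.14],"delta_rot":[0,-0.001,-0.001],"claw":100},{"delta_pos":[-0.008,0,0.15],"delta_rot":[0,-0.001,-0.001],"claw":100},{"delta_pos":[-0.008,0,0.15],"delta_rot":[0,-0.001,-0.001],"claw":100}]}}

```text
time: 3.08
eef_pos: [0.5181, -0.1695, 0.0479]
tcp_rot: [0.44, 0.898, 0.0, -0.002]
contact_force: [0.1, 1.3, 0.2]
opening: 0.998
```

```bash
python3 - <<'E'
from h import *
st=say(); print(delta(L([-.042,0,.041]),127.8))
p,d=ctrl.read_camera("wrist"); cv2.imwrite("pics/w2.png",p[:,:,::-1])
c=cam("wrist",st); W=cloud(c,d); ok=d>0
T=R.from_quat(st['tcp_rot']).inv().apply((W-st['eef_pos']).reshape(-1,3)).reshape(W.shape)
for s in(-1,1):
    m=ok&(d<.17)&(T[...,2]>-.02)&(T[...,2]<.0045)&(s*T[...,1]>.03)&(s*T[...,1]<.065)
    q=T[m]; print(len(q), np.percentile(q,[1,50,99],axis=0).round(4).tolist() if len(q) else '')
# bar in tool frame
m=ok&(T[...,0]>-.075)&(T[...,0]<.02)&(abs(T[...,1])<.04)&(W[...,2]>.0385)&(W[...,2]<.047); q=T[m]; print("bar top in tool",len(q),np.percentile(q,[1,50,99],axis=0).round(4).tolist())
E
```

```text
t 3.08 W [ 0.5181 -0.1695  0.0479] B [-0.0843  0.0077  0.0479] yaw 127.85 z [-0.004  0.003 -1.   ] F [0.06 1.28 0.2 ] op 0.998 q [-0.5   0.26  2.02  0.    0.87 -1.16]
([-0.0024, -0.0003, 0.0069], [-0.0012, -0.0043, 0.0009])
1196 [[-0.0447, -0.0557, -0.0198], [0.0071, -0.0427, -0.0102], [0.0124, -0.0329, 0.0045]]
1253 [[-0.0475, 0.0328, -0.0198], [0.0063, 0.0431, -0.0098], [0.0124, 0.0561, 0.0045]]
bar top in tool 4080 [[-0.0501, -0.0393, 0.0041], [-0.038, -0.0001, 0.0054], [-0.0306, 0.0393, 0.0091]]
```

View pics/w2.png

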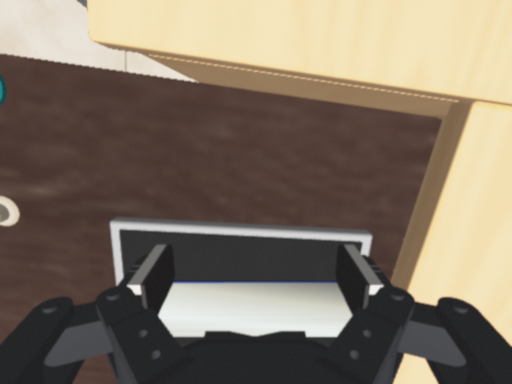

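```bash
python3 - <<'E'
from h import *
say(); print(delta(L([-.042,0,.041]),127.8),delta(L([-.026,0,.041]),127.8))
E
```

```text
t 3.13 W [ 0.5194 -0.1703  0.0497] B [-0.0829  0.0083  0.0497] yaw 127.84 z [-0.001  0.001 -1.   ] F [ 1.48 -0.38  0.03] op 1.001 q [-0.5   0.26  2.01  0.    0.87 -1.16]
([-0.0009, -0.0008, 0.0087], [0.0001, -0.0012, 0.0007]) ([-0.0169, -0.0008, 0.0087], [0.0001, -0.0012, 0.0007])
```

Request:
{"method": "carry_out", "body": {"commands": [{"delta_pos":[-0.001,-0.001,0.005],"delta_rot":[0,0,0],"claw":100},{"delta_pos":[-0.001,-0.001,0.009],"delta_rot":[0,-0.001,0],"claw":100},{"delta_pos":[-0.006,-0.001,0.009],"delta_rot":[0,-0.001,0],"claw":100},{"delta_pos":[-0.012,-0.001,0.009],"delta_rot":[0,-0.001,0],"claw":100},{"delta_pos":[-0.017,-0.001,0.009],"delta_rot":[0,-0.001,0],"claw":100},{"delta_pos":[-0.017,-0.001,0.009],"delta_rot":[0,-0.001,0],"claw":100},{"delta_pos":[-0.017,-0.001,0.009],"delta_rot":[0,-0.001,0],"claw":100}]}}

```text
time: 3.72
eef_pos: [0.5296, -0.185, 0.0411]
tcp_rot: [0.44, 0.898, 0.0, 0.0]
contact_force: [-0.4, 1.6, -0.3]
opening: 0.998
```

```bash
python3 - <<'E'
from h import *
say()
for l in [(-.0225,0,.041),(-.0179,0,.0441),(-.0128,0,.0464),(-.0074,0,.0477),(-.0035,0,.0481)]: print(delta(L(l),127.8))
E
```

```text
t 3.72 W [ 0.5296 -0.185   0.0411] B [-0.065   0.0084  0.0411] yaw 127.81 z [ 0.001 -0.    -1.   ] F [-0.41  1.64 -0.34] op 0.998 q [-0.52  0.3   1.98  0.    0.86 -1.18]
([-0.0026, 0.0001, 0.0001], [0.0005, 0.0006, 0.0002])
([-0.0072, 0.0001, -0.003], [0.0005, 0.0006, 0.0002])
([-0.0123, 0.0001, -0.0053], [0.0005, 0.0006, 0.0002])
([-0.0177, 0.0001, -0.0066], [0.0005, 0.0006, 0.0002])
([-0.0216, 0.0001, -0.007], [0.0005, 0.0006, 0.0002])
```

Request:
{"method": "carry_out", "body": {"commands": [{"delta_pos":[-0.0025,0,0],"delta_rot":[0,0,0],"claw":100},{"delta_pos":[-0.005,0,-0.0015],"delta_rot":[0,0,0],"claw":100},{"delta_pos":[-0.0075,0,-0.003],"delta_rot":[0,0,0],"claw":100},{"delta_pos":[-0.01,0,-0.0045],"delta_rot":[0,0,0],"claw":100},{"delta_pos":[-0.0125,0,-0.0055],"delta_rot":[0,0,0],"claw":100},{"delta_pos":[-0.0175,0,-0.007],"delta_rot":[0,0,0],"claw":100},{"delta_pos":[-0.022,0,-0.008],"delta_rot":[0,0,0],"claw":100},{"delta_pos":[-0.024,0,-0.008],"delta_rot":[0,0,0],"claw":100}]}}

```text
time: 4.38
eef_pos: [0.5453, -0.205, 0.0499]
tcp_rot: [0.44, 0.898, -0.0, 0.001]
contact_force: [0.7, -0.8, -0.4]
opening: 1.001
```

```bash
python3 - <<'E'
from h import *
st=say()
p,d=ctrl.read_camera("wrist"); cv2.imwrite("pics/w3.png",p[:,:,::-1])
p,d=ctrl.read_camera("scene"); cv2.imwrite("pics/s3.png",cv2.resize(p[120:260,200:340],(600,600),interpolation=cv2.INTER_CUBIC)[:,:,::-1])
say()
E
```

```text
t 4.38 W [ 0.5453 -0.205   0.0499] B [-0.0397  0.01    0.0499] yaw 127.79 z [ 0.003 -0.001 -1.   ] F [ 0.66 -0.76 -0.43] op 1.001 q [-0.53  0.33  1.93  0.    0.88 -1.19]
t 4.48 W [ 0.5448 -0.2046  0.0494] B [-0.0403  0.0099  0.0494] yaw 127.78 z [ 0.002 -0.001 -1.   ] F [-0.09 -0.44 -0.76] op 1.001 q [-0.53  0.33  1.93  0.    0.88 -1.19]
```

View pics/w3.png

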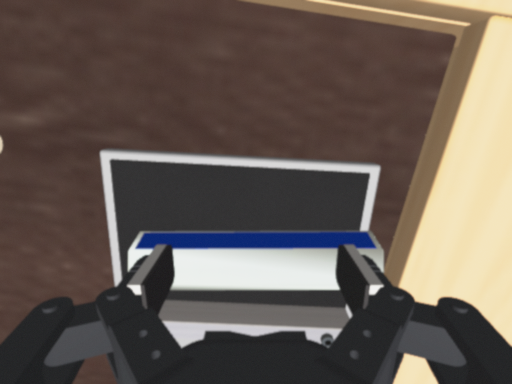

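View pics/s3.png

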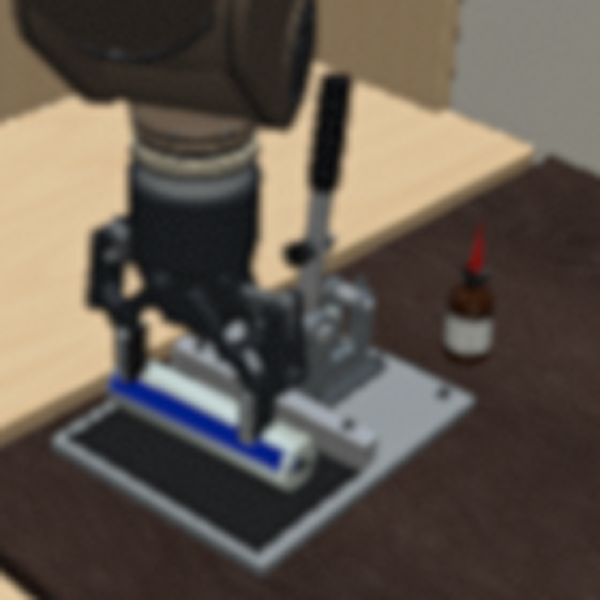

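Request:
{"method": "carry_out", "body": {"commands": [{"delta_pos":[0,0,-0.01],"delta_rot":[0,0,0],"claw":100},{"delta_pos":[0.005,0,-0.015],"delta_rot":[0,0,0],"claw":100},{"delta_pos":[0.02,0,-0.015],"delta_rot":[0,0,0],"claw":100},{"delta_pos":[0.03,0,-0.015],"delta_rot":[0,0,0],"claw":100},{"delta_pos":[0.03,0,-0.015],"delta_rot":[0,0,0],"claw":100},{"delta_pos":[0.03,0,-0.015],"delta_rot":[0,0,0],"claw":100}]}}

```text
time: 4.98
eef_pos: [0.526, -0.1803, 0.0645]
tcp_rot: [0.44, 0.898, -0.0, 0.001]
contact_force: [-0.3, 0.1, 0.5]
opening: 1.001
```

```bash
cat >> h.py <<'E'
def blue(p,c,nlo=1):
    """blue stripe: fit upper & lower edges per column; rays to given planes"""
    hsv=cv2.cvtColor(p,cv2.COLOR_RGB2HSV); m=(cv2.inRange(hsv,(105,150,50),(130,255,255))>0)
    return m
E
python3 - <<'E'
from h import *
st=say()
p,d=ctrl.read_camera("wrist"); cv2.imwrite("pics/w4.png",p[:,:,::-1])
c=cam("wrist",st)
m=blue(p,c); m[:150]=0
n,l,s,_=cv2.connectedComponentsWithStats(m.astype(np.uint8)); k=1+np.argmax(s[1:,4]); print(s[k])
m=l==k
cols=[u for u in range(s[k][0]+8,s[k][0]+s[k][2]-8,4)]
top=[];lo=[]
for u in cols:
    v=np.nonzero(m[:,u])[0]; top.append((u,v.min()-.5)); lo.append((u,v.max()+.5))
for nm,e,z in (("far-side(lower corner) edge",top,.027),("top flat edge",lo,.042)):
    B=toB(ray(c,np.array(e),z)); f=np.polyfit(B[:,1],B[:,0],1); r=B[:,0]-np.polyval(f,B[:,1]); g=abs(r)<.0015; f=np.polyfit(B[g,1],B[g,0],1)
    print(nm,"x at y=.01:",np.polyval(f,.01).round(4),"yaw",-np.degrees(np.arctan(f[0])).round(2),"y range",B[:,1].min().round(4),B[:,1].max().round(4))
B=toB(cloud(c,d)); ok=d>0
mm=ok&(B[...,0]>-.05)&(B[...,0]<.005)&(abs(B[...,1])<.085)&(B[...,2]>.0405)&(B[...,2]<.0445); q=B[mm]; print("bar top",np.percentile(q,[2,50,98],axis=0).round(4).tolist())
mm=ok&(B[...,0]>.01)&(B[...,0]<.04)&(abs(B[...,1])<.07)&(B[...,2]>.030)&(B[...,2]<.036); q=B[mm]; print("fence",np.percentile(q,[2,50,98],axis=0).round(4).tolist())
p,d=ctrl.read_camera("top"); B=toB(cloud(cam("top"),d));ok=d>0
mm=ok&(B[...,0]>-.05)&(B[...,0]<.005)&(abs(B[...,1])<.085)&(B[...,2]>.0385)&(B[...,2]<.0445); q=B[mm]; print("top: bar top",len(q),np.percentile(q,[2,50,98],axis=0).round(4).tolist() if len(q) else '')
cv2.imwrite("pics/t4.png",cv2.resize(p[120:240,210:370],(800,600),interpolation=cv2.INTER_CUBIC)[:,:,::-1])
E
```

```text
t 4.98 W [ 0.526  -0.1803  0.0645] B [-0.0709  0.0081  0.0645] yaw 127.83 z [ 0.002 -0.001 -1.   ] F [-0.27  0.09  0.53] op 1.001 q [-0.51  0.25  1.99  0.    0.9  -1.17]
[ 167  275  176   21 3298]
far-side(lower corner) edge x at y=.01: -0.0404 yaw 3.94 y range -0.0434 0.0618
top flat edge x at y=.01: -0.036 yaw 3.39 y range -0.0395 0.0585
bar top [[-0.0371, -0.0457, 0.0408], [-0.0266, 0.0112, 0.0425], [-0.0154, 0.0681, 0.0436]]
fence [[0.0134, -0.0418, 0.0301], [0.0149, -0.0373, 0.0312], [0.0183, 0.067, 0.033]]
top: bar top 112 [[-0.0294, -0.0575, 0.0388], [-0.0184, -0.0402, 0.0414], [-0.0083, -0.0212, 0.0443]]
```

View pics/w4.png

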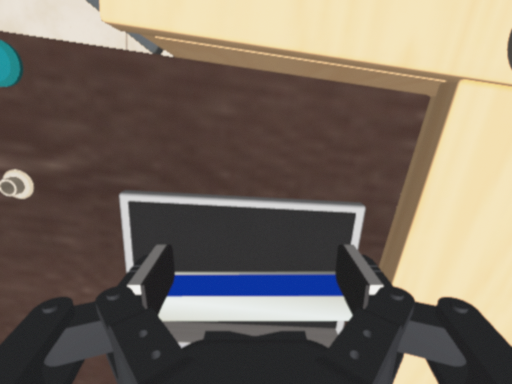

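```bash
python3 - <<'E'
from h import *
say(); c=(-.0227,.0108)
for l in [(-.040,0,.041),(-.026,0,.041)]: print(delta(L(l,c),127.8))
E
```

```text
t 5.08 W [ 0.5267 -0.181   0.0647] B [-0.0699  0.0082  0.0647] yaw 127.8 z [ 0.002 -0.001 -1.   ] F [ 0.21 -0.15  0.13] op 1.002 q [-0.51  0.25  1.99  0.    0.9  -1.17]
([-0.0073, -0.0002, 0.0237], [0.001, 0.0023, -0.0001])
([-0.0213, -0.0002, 0.0237], [0.001, 0.0023, -0.0001])
```

Request:
{"method": "carry_out", "body": {"commands": [{"delta_pos":[-0.003,0,0.012],"delta_rot":[0,0.001,0],"claw":100},{"delta_pos":[-0.007,0,0.024],"delta_rot":[0.001,0.002,0],"claw":100},{"delta_pos":[-0.007,0,0.024],"delta_rot":[0.001,0.002,0],"claw":100},{"delta_pos":[-0.012,0,0.024],"delta_rot":[0.001,0.002,0],"claw":100},{"delta_pos":[-0.017,0,0.024],"delta_rot":[0.001,0.002,0],"claw":100},{"delta_pos":[-0.021,0,0.024],"delta_rot":[0.001,0.002,0],"claw":100},{"delta_pos":[-0.021,0,0.024],"delta_rot":[0.001,0.002,0],"claw":100},{"delta_pos":[-0.021,0,0.024],"delta_rot":[0.001,0.002,0],"claw":100}]}}

```text
time: 5.75
eef_pos: [0.5402, -0.1982, 0.0413]
tcp_rot: [0.44, 0.898, -0.0, 0.001]
contact_force: [0.1, 0.1, 0.5]
opening: 0.999
```

```bash
python3 - <<'E'
from h import *
say(); c=(-.0227,.0108)
for l in [(-.0225,0,.041),(-.0179,0,.0441),(-.0128,0,.0464),(-.0074,0,.0477),(-.0035,0,.0481)]: print(delta(L(l,c),127.8))
E
```

```text
t 5.75 W [ 0.5402 -0.1982  0.0413] B [-0.0482  0.0097  0.0413] yaw 127.77 z [ 0.001 -0.001 -1.   ] F [0.06 0.14 0.53] op 0.999 q [-0.53  0.33  1.95 -0.    0.87 -1.19]
([-0.003, -0.0004, 0.0003], [0.0005, 0.0013, -0.0004])
([-0.0076, -0.0004, -0.0028], [0.0005, 0.0013, -0.0004])
([-0.0127, -0.0004, -0.0051], [0.0005, 0.0013, -0.0004])
([-0.0181, -0.0004, -0.0064], [0.0005, 0.0013, -0.0004])
([-0.022, -0.0004, -0.0068], [0.0005, 0.0013, -0.0004])
```

Request:
{"method": "carry_out", "body": {"commands": [{"delta_pos":[-0.003,0,0],"delta_rot":[0,0,0],"claw":100},{"delta_pos":[-0.0055,0,-0.0015],"delta_rot":[0,0,0],"claw":100},{"delta_pos":[-0.008,0,-0.003],"delta_rot":[0,0,0],"claw":100},{"delta_pos":[-0.0105,0,-0.0045],"delta_rot":[0,0,0],"claw":100},{"delta_pos":[-0.013,0,-0.0055],"delta_rot":[0,0,0],"claw":100},{"delta_pos":[-0.018,0,-0.007],"delta_rot":[0,0,0],"claw":100},{"delta_pos":[-0.0225,0,-0.008],"delta_rot":[0,0,0],"claw":100},{"delta_pos":[-0.0245,0,-0.008],"delta_rot":[0,0,0],"claw":100}]}}

```text
time: 6.42
eef_pos: [0.5561, -0.2186, 0.05]
tcp_rot: [0.44, 0.898, -0.0, 0.002]
contact_force: [-0.3, 0.3, 0.4]
opening: 1.001
```

```bash
python3 - <<'E'
from h import *
st=say()
p,d=ctrl.read_camera("wrist"); cv2.imwrite("pics/w5.png",p[:,:,::-1])
p,d=ctrl.read_camera("scene"); cv2.imwrite("pics/s5.png",cv2.resize(p[120:260,200:340],(600,600),interpolation=cv2.INTER_CUBIC)[:,:,::-1])
E
```

```text
t 6.42 W [ 0.5561 -0.2186  0.05  ] B [-0.0223  0.0113  0.05  ] yaw 127.76 z [ 0.003 -0.002 -1.   ] F [-0.32  0.34  0.36] op 1.001 q [-0.54  0.35  1.89 -0.    0.89 -1.2 ]
```

View pics/w5.png

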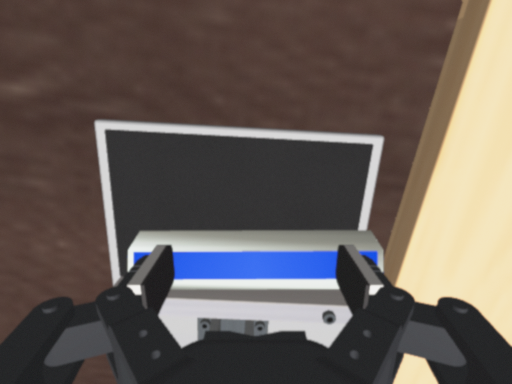

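View pics/s5.png

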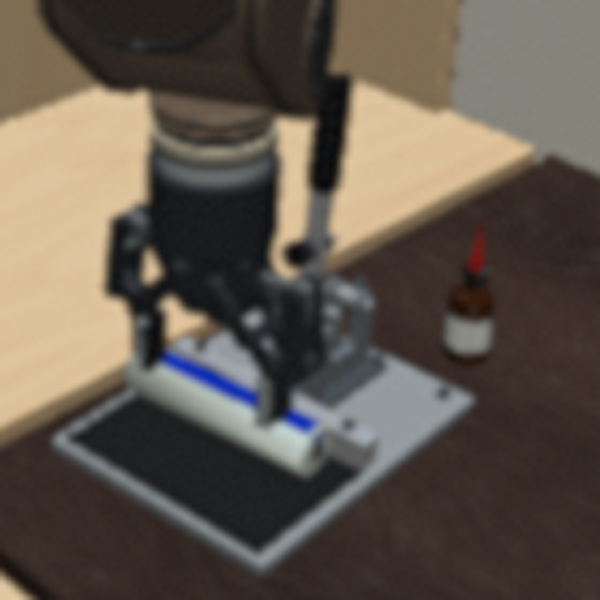

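Request:
{"method": "carry_out", "body": {"commands": [{"delta_pos":[0,0,-0.01],"delta_rot":[0,0,0],"claw":100},{"delta_pos":[0.005,0,-0.015],"delta_rot":[0,0,0.02],"claw":100},{"delta_pos":[0.02,0,-0.015],"delta_rot":[0,0,0.04],"claw":100},{"delta_pos":[0.035,0,-0.015],"delta_rot":[0,0.002,0.058],"claw":100},{"delta_pos":[0.035,0,-0.015],"delta_rot":[0,0.002,0.058],"claw":100},{"delta_pos":[0.035,0,-0.015],"delta_rot":[0,0.002,0.058],"claw":100}]}}

```text
time: 7.02
eef_pos: [0.5341, -0.1901, 0.0651]
tcp_rot: [0.466, 0.885, 0.0, 0.001]
contact_force: [-0.2, 0.5, -0.4]
opening: 0.997
```

```bash
cat >> h.py <<'E'
def measure(tag):
    st=say(); p,d=ctrl.read_camera("wrist"); cv2.imwrite(f"pics/{tag}.png",p[:,:,::-1]); c=cam("wrist",st)
    m=blue(p,c); m[:150]=0
    n,l,s,_=cv2.connectedComponentsWithStats(m.astype(np.uint8)); k=1+np.argmax(s[1:,4]); m=l==k; print(s[k])
    cols=range(s[k][0]+8,s[k][0]+s[k][2]-8,4); hi=[];lo=[]
    for u in cols:
        v=np.nonzero(m[:,u])[0]; hi.append((u,v.min()-.5)); lo.append((u,v.max()+.5))
    r=[]
    for e in (hi,lo):
        B=toB(ray(c,np.array(e),.042)); f=np.polyfit(B[:,1],B[:,0],1); g=abs(B[:,0]-np.polyval(f,B[:,1]))<.0015; f=np.polyfit(B[g,1],B[g,0],1); r.append((np.polyval(f,0),np.polyval(f,.01),-np.degrees(np.arctan(f[0]))))
    print("near,far edge (x@0,x@.01,yaw)",np.round(r,4).tolist(),"mid@0",np.round((r[0][0]+r[1][0])/2,4))
    B=toB(cloud(c,d)); ok=d>0
    mm=ok&(B[...,0]>.005)&(B[...,0]<.04)&(abs(B[...,1])<.07)&(B[...,2]>.029)&(B[...,2]<.035); q=B[mm]
    if len(q): print("fence top",np.percentile(q,[1,50,99],axis=0).round(4).tolist())
    return p,d,st
E
python3 - <<'E'
from h import *
measure("w6")
c=(-.0054,.0118)
for b in [(-.045,.0118,.05),(-.045,.0118,.021),(-.036,.0118,.021)]: print(delta(toW(b),124.4))
E
```

```text
t 7.02 W [ 0.5341 -0.1901  0.0651] B [-0.0582  0.0092  0.0651] yaw 124.48 z [ 0.002 -0.    -1.   ] F [-0.22  0.51 -0.43] op 0.997 q [-0.52  0.27  1.96  0.    0.9  -1.12]
[ 158  302  195   27 3357]
near,far edge (x@0,x@.01,yaw) [[-0.0137, -0.0142, 3.0535], [0.0002, -0.0004, 3.1612]] mid@0 -0.0068
fence top [[0.0134, -0.0486, 0.0291], [0.0155, 0.0099, 0.0321], [0.0261, 0.0684, 0.0342]]
([-0.0125, 0.0024, 0.0152], [0.0014, 0.0017, 0.001])
([-0.0124, 0.0024, 0.0442], [0.0014, 0.0017, 0.001])
([-0.0214, 0.0024, 0.0442], [0.0014, 0.0017, 0.001])
```

View pics/w6.png

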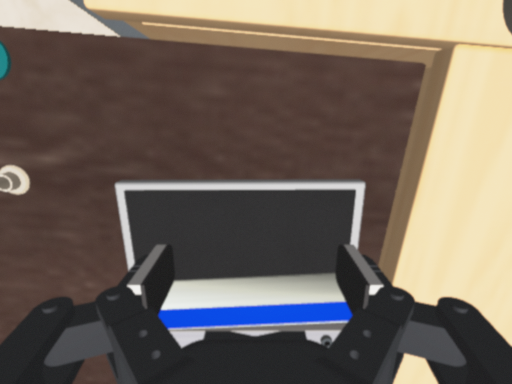

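Request:
{"method": "carry_out", "body": {"commands": [{"delta_pos":[-0.005,0.002,0.012],"delta_rot":[0.001,0.001,0.001],"claw":100},{"delta_pos":[-0.0095,0.0025,0.024],"delta_rot":[0.001,0.002,0.001],"claw":100},{"delta_pos":[-0.0095,0.0025,0.036],"delta_rot":[0.001,0.002,0.001],"claw":100},{"delta_pos":[-0.0095,0.0025,0.044],"delta_rot":[0.001,0.002,0.001],"claw":100},{"delta_pos":[-0.0095,0.0025,0.044],"delta_rot":[0.001,0.002,0.001],"claw":100},{"delta_pos":[-0.0095,0.0025,0.044],"delta_rot":[0.001,0.002,0.001],"claw":100}]}}

```text
time: 7.57
eef_pos: [0.5416, -0.1969, 0.0204]
tcp_rot: [0.466, 0.885, 0.0, -0.001]
contact_force: [-0.1, 0.8, 0.4]
opening: 1.0
```

```bash
python3 - <<'E'
from h import *
say()
for b in [(-.036,.0118,.021),(-.0283,.0118,.021)]: print(delta(toW(b),124.4))
E
```

```text
t 7.57 W [ 0.5416 -0.1969  0.0204] B [-0.0484  0.0116  0.0204] yaw 124.39 z [-0.001  0.001 -1.   ] F [-0.09  0.83  0.4 ] op 1.0 q [-0.52  0.37  1.94  0.    0.83 -1.13]
([-0.0124, 0.0002, -0.0006], [-0.0004, -0.0019, -0.0002])
([-0.0201, 0.0002, -0.0006], [-0.0004, -0.0019, -0.0002])
```

Push up to about 3 mm short of the estimated seat, then creep by force.

Request:
{"method": "carry_out", "body": {"commands": [{"delta_pos":[-0.004,0,-0.0005],"delta_rot":[0,-0.001,0],"claw":100},{"delta_pos":[-0.008,0,-0.0005],"delta_rot":[0,-0.001,0],"claw":100},{"delta_pos":[-0.011,0,-0.0005],"delta_rot":[0,-0.001,0],"claw":100},{"delta_pos":[-0.013,0,-0.0005],"delta_rot":[0,-0.001,0],"claw":100},{"delta_pos":[-0.015,0,-0.0005],"delta_rot":[0,-0.001,0],"claw":100},{"delta_pos":[-0.017,0,-0.0005],"delta_rot":[0,-0.001,0],"claw":100},{"delta_pos":[-0.017,0,-0.0005],"delta_rot":[0,-0.001,0],"claw":100}]}}

```text
time: 8.15
eef_pos: [0.5513, -0.2108, 0.0211]
tcp_rot: [0.467, 0.884, 0.0, -0.001]
contact_force: [-0.7, 2.4, 1.8]
opening: 0.997
```

```bash
python3 - <<'E'
from h import *
measure("w7")
st=say(); print("F in block",st['contact_force'][:2]@EX,st['contact_force'][:2]@EY, st['wrist_torque'])
E
```

```text
t 8.15 W [ 0.5513 -0.2108  0.0211] B [-0.0315  0.0117  0.0211] yaw 124.37 z [-0.001  0.001 -1.   ] F [-0.71  2.36  1.84] op 0.997 q [-0.54  0.39  1.91  0.    0.84 -1.14]
[ 167  329  176   20 1439]
near,far edge (x@0,x@.01,yaw) [[-0.0107, -0.0107, -0.0942], [-0.0057, -0.0065, 4.5984]] mid@0 -0.0082
fence top [[0.0151, -0.07, 0.0312], [0.0208, -0.0681, 0.0326], [0.0276, -0.0656, 0.0336]]
t 8.2 W [ 0.5513 -0.2108  0.021 ] B [-0.0315  0.0117  0.021 ] yaw 124.38 z [-0.001  0.001 -1.   ] F [-1.46  3.53  1.58] op 0.999 q [-0.54  0.39  1.91  0.    0.84 -1.14]
F in block -3.7407828315626053 0.7936384012905583 [0.35742902 0.10470499 0.06094434]
```

View pics/w7.png

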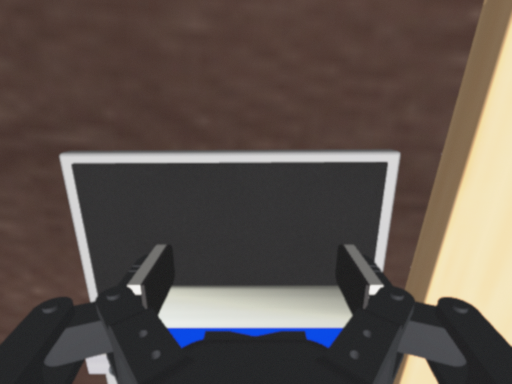

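Request:
{"method": "carry_out", "body": {"commands": [{"delta_pos":[-0.001,0,0],"delta_rot":[0,0,0],"claw":100},{"delta_pos":[-0.002,0,0],"delta_rot":[0,0,0],"claw":100},{"delta_pos":[-0.003,0,0],"delta_rot":[0,0,0],"claw":100},{"delta_pos":[-0.003,0,0],"delta_rot":[0,0,0],"claw":100}]}}

```text
time: 8.53
eef_pos: [0.552, -0.212, 0.0209]
tcp_rot: [0.467, 0.884, 0.001, -0.003]
contact_force: [-4.1, 6.7, 5.0]
opening: 1.001
```

```bash
python3 - <<'E'
from h import *
st=say(); print("F in block",st['contact_force'][:2]@EX,st['contact_force'][:2]@EY, st['wrist_torque'])
E
```

```text
t 8.53 W [ 0.552  -0.212   0.0209] B [-0.0301  0.0116  0.0209] yaw 124.38 z [-0.004  0.004 -1.   ] F [-4.1   6.67  5.  ] op 1.001 q [-0.54  0.39  1.9   0.    0.85 -1.14]
F in block -7.818150921051137 0.3824889976595917 [0.94156652 0.54672351 0.05742641]
```

Request:
{"method": "carry_out", "body": {"commands": [{"delta_pos":[-0.002,0,0],"delta_rot":[0,0,0],"claw":100},{"delta_pos":[-0.003,0,0],"delta_rot":[0,0,0],"claw":100},{"delta_pos":[-0.004,0,0],"delta_rot":[0,0,0],"claw":100},{"delta_pos":[-0.004,0,0],"delta_rot":[0,0,0],"claw":100}]}}

```text
time: 8.87
eef_pos: [0.5521, -0.2122, 0.0207]
tcp_rot: [0.466, 0.885, 0.002, -0.008]
contact_force: [-7.3, 11.3, 9.4]
opening: 0.997
```

```bash
python3 - <<'E'
from h import *
st=say(); print("F in block",st['contact_force'][:2]@EX,st['contact_force'][:2]@EY, st['wrist_torque'])
p,d=ctrl.read_camera("scene"); cv2.imwrite("pics/s8.png",cv2.resize(p[160:240,200:320],(800,533),interpolation=cv2.INTER_CUBIC)[:,:,::-1])
p,d=ctrl.read_camera("top"); cv2.imwrite("pics/t8.png",cv2.resize(p[140:230,215:305],(600,600),interpolation=cv2.INTER_CUBIC)[:,:,::-1])
E
```

```text
t 8.87 W [ 0.5521 -0.2122  0.0207] B [-0.0298  0.0116  0.0207] yaw 124.39 z [-0.012  0.011 -1.   ] F [-7.35 11.31  9.39] op 0.997 q [-0.54  0.4   1.9   0.    0.86 -1.14]
F in block -13.483156031589198 0.32781575870855023 [1.69142653 1.01863352 0.14288795]
```

View pics/s8.png

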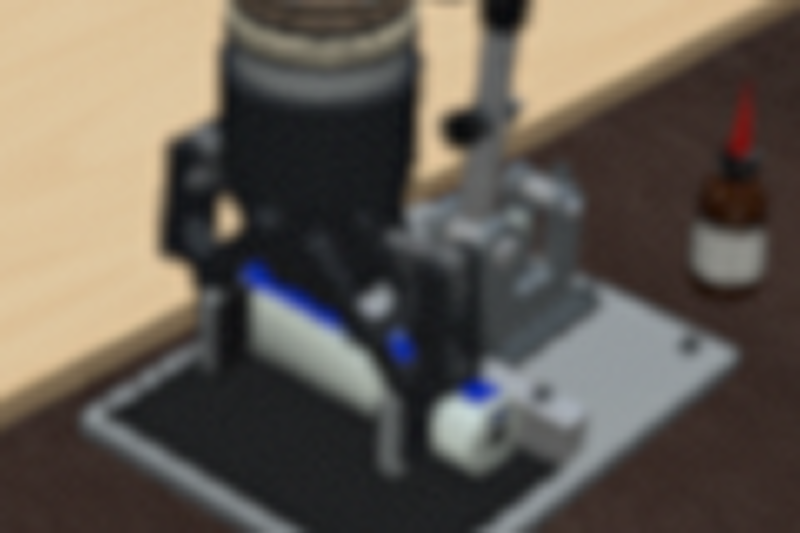

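View pics/t8.png

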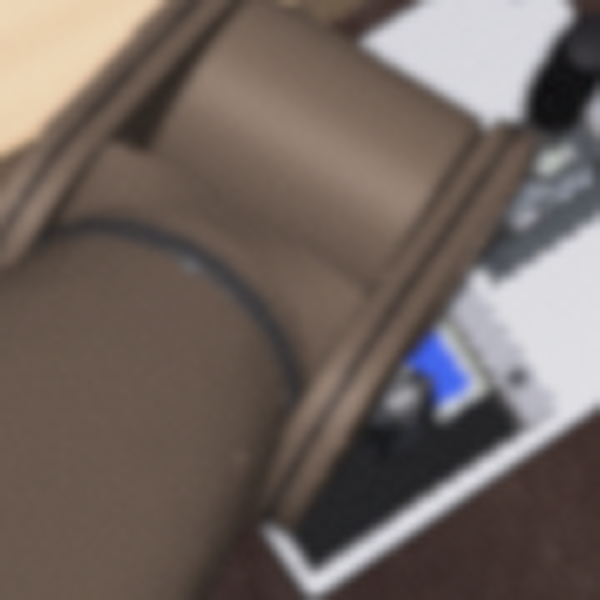

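Request:
{"method": "carry_out", "body": {"commands": [{"delta_pos":[0.005,0,0],"delta_rot":[0,0,0],"claw":100},{"delta_pos":[0.015,0,0],"delta_rot":[0,-0.01,0],"claw":100},{"delta_pos":[0.025,0,0],"delta_rot":[0,-0.016,0],"claw":100},{"delta_pos":[0.03,0,-0.03],"delta_rot":[0,-0.016,0],"claw":100},{"delta_pos":[0.04,0,-0.06],"delta_rot":[0,-0.016,0],"claw":100},{"delta_pos":[0.06,0,-0.09],"delta_rot":[0,-0.016,0],"claw":100},{"delta_pos":[0.07,0,-0.12],"delta_rot":[0,-0.016,0],"claw":100},{"delta_pos":[0.07,0,-0.12],"delta_rot":[0,-0.016,0],"claw":100}]}}

```text
time: 9.63
eef_pos: [0.5166, -0.1563, 0.1484]
tcp_rot: [0.466, 0.885, -0.002, 0.006]
contact_force: [1.7, -0.7, 0.8]
opening: 1.001
```

```bash
python3 - <<'E'
from h import *
measure("w9")
p,d=ctrl.read_camera("scene"); cv2.imwrite("pics/s9.png",cv2.resize(p[160:240,200:320],(800,533),interpolation=cv2.INTER_CUBIC)[:,:,::-1])
p=cv2.imread("pics/w9.png"); cv2.imwrite("pics/w9z.png",cv2.resize(p[200:330,150:350],(800,520),interpolation=cv2.INTER_CUBIC))
E
```

```text
t 9.63 W [ 0.5166 -0.1563  0.1484] B [-0.0961  0.0139  0.1484] yaw 124.47 z [ 0.008 -0.009 -1.   ] F [ 1.69 -0.74  0.79] op 1.001 q [-0.48  0.09  2.   -0.    1.04 -1.08]
[ 186  283  134   12 1486]
near,far edge (x@0,x@.01,yaw) [[-0.0088, -0.0089, 0.3818], [0.004, 0.004, -0.0801]] mid@0 -0.0024
fence top [[0.0144, -0.069, 0.03], [0.0205, -0.0028, 0.0325], [0.0386, 0.0684, 0.0342]]
```

View pics/s9.png

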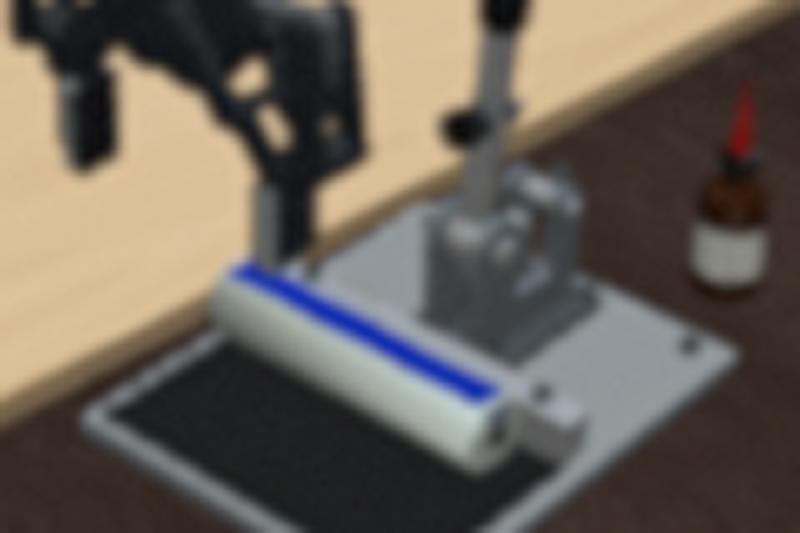

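View pics/w9z.png

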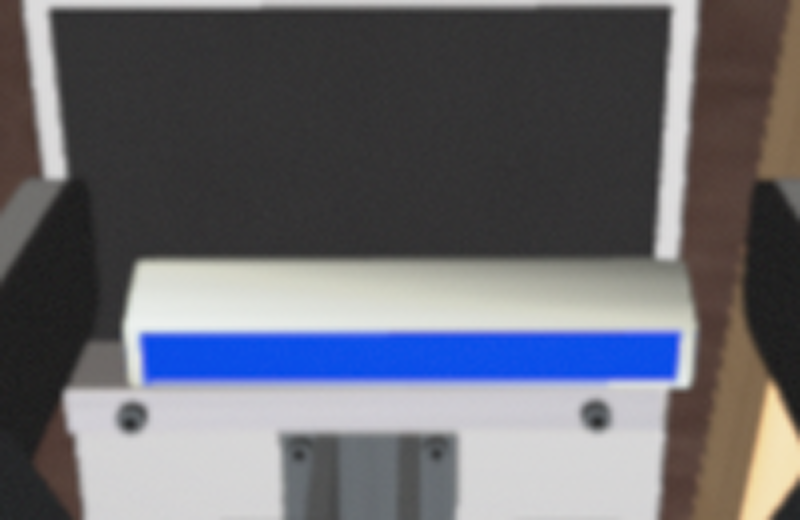

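```bash
python3 - <<'E'
from h import *
say()
for b in [(-.096,0,.29),(-.05,0,.29),(.115,0,.29),(.115,0,.222)]: print(toW(b).round(3),delta(toW(b),124.4))
E
```

```text
t 9.73 W [ 0.5147 -0.1562  0.1434] B [-0.0972  0.0124  0.1434] yaw 124.43 z [ 0.002 -0.005 -1.   ] F [-0.74  0.84 -1.27] op 0.998 q [-0.48  0.1   2.   -0.    1.04 -1.08]
[ 0.505 -0.164  0.29 ] ([-0.002, -0.0127, -0.1466], [-0.0018, 0.0054, 0.0006])
[ 0.531 -0.202  0.29 ] ([-0.048, -0.0127, -0.1463], [-0.0018, 0.0054, 0.0006])
[ 0.624 -0.338  0.29 ] ([-0.213, -0.0128, -0.1454], [-0.0018, 0.0054, 0.0006])
[ 0.624 -0.338  0.222] ([-0.2126, -0.0127, -0.0774], [-0.0018, 0.0054, 0.0006])
```

Request:
{"method": "carry_out", "body": {"commands": [{"delta_pos":[0,-0.004,-0.035],"delta_rot":[-0.001,0.002,0],"claw":0},{"delta_pos":[0,-0.008,-0.07],"delta_rot":[-0.002,0.005,0],"claw":0},{"delta_pos":[0,-0.0125,-0.105],"delta_rot":[-0.002,0.005,0],"claw":0},{"delta_pos":[0,-0.0125,-0.13],"delta_rot":[-0.002,0.005,0],"claw":0},{"delta_pos":[0,-0.0125,-0.147],"delta_rot":[-0.002,0.005,0],"claw":0},{"delta_pos":[0,-0.0125,-0.147],"delta_rot":[-0.002,0.005,0],"claw":0},{"delta_pos":[0,-0.0125,-0.147],"delta_rot":[-0.002,0.005,0],"claw":0},{"delta_pos":[0,-0.0125,-0.147],"delta_rot":[-0.002,0.005,0],"claw":0}]}}

```text
time: 10.4
eef_pos: [0.5033, -0.1623, 0.2873]
tcp_rot: [0.466, 0.885, -0.0, -0.002]
contact_force: [-0.0, -0.0, -0.1]
opening: 0.001
```

```bash
python3 - <<'E'
from h import *
say()
for b in [(.115,0,.29)]: print(delta(toW(b),124.4))
p,d=ctrl.read_camera("scene"); cv2.imwrite("pics/s10.png",p[:,:,::-1])
B=toB(cloud(cam("scene"),d)); m=(d>0)&(abs(B[...,1])<.02)&(B[...,0]>.03)&(B[...,0]<.11)&(B[...,2]>.15)&(B[...,2]<.235); q=B[m]; print("lever scene",len(q),q.min(0),q.max(0),q.mean(0))
p,d=ctrl.read_camera("top")
B=toB(cloud(cam("top"),d)); m=(d>0)&(abs(B[...,1])<.03)&(B[...,0]>.03)&(B[...,0]<.13)&(B[...,2]>.14)&(B[...,2]<.235); q=B[m]; print("lever top",len(q),q.min(0) if len(q) else '',q.max(0)if len(q) else '')
E
```

```text
t 10.4 W [ 0.5033 -0.1623  0.2873] B [-0.0986 -0.0004  0.2873] yaw 124.41 z [-0.004  0.002 -1.   ] F [-0.03 -0.01 -0.11] op 0.001 q [-0.5  -0.07  1.89 -0.    1.32 -1.1 ]
([-0.2136, 0.0004, -0.0035], [-0.002, -0.0036, 0.0001])
lever scene 248 [ 0.05155665 -0.01188971  0.15007795] [0.07645952 0.01122122 0.22958786] [ 0.06090754 -0.00357393  0.19347733]
lever top 187 [ 0.05592834 -0.0111578   0.14005402] [0.08221257 0.00947314 0.23120299]
```

View pics/s10.png

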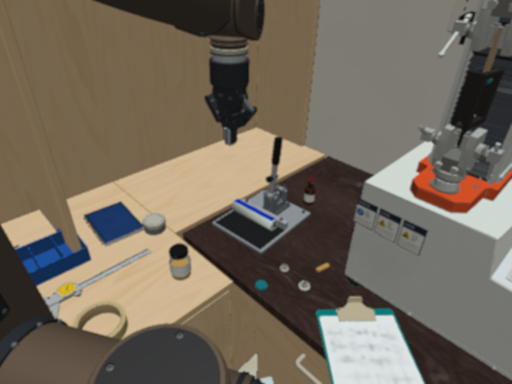

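Request:
{"method": "carry_out", "body": {"commands": [{"delta_pos":[-0.03,0,-0.003],"delta_rot":[0,-0.003,0],"claw":0},{"delta_pos":[-0.06,0,-0.004],"delta_rot":[0,-0.003,0],"claw":0},{"delta_pos":[-0.09,0,-0.004],"delta_rot":[0,-0.003,0],"claw":0},{"delta_pos":[-0.12,0,-0.004],"delta_rot":[0,-0.003,0],"claw":0},{"delta_pos":[-0.15,0,-0.004],"delta_rot":[0,-0.003,0],"claw":0},{"delta_pos":[-0.18,0,-0.004],"delta_rot":[0,-0.003,0],"claw":0},{"delta_pos":[-0.213,0,-0.004],"delta_rot":[-0.001,-0.003,0],"claw":0},{"delta_pos":[-0.213,0,-0.004],"delta_rot":[-0.001,-0.003,0],"claw":0}]}}

```text
time: 11.17
eef_pos: [0.6245, -0.3419, 0.2852]
tcp_rot: [0.467, 0.884, -0.001, -0.003]
contact_force: [-0.0, -0.1, -0.5]
opening: -0.008
```

```bash
python3 - <<'E'
from h import *
say()
for b in [(.115,0,.222),(.097,0,.222)]: print(delta(toW(b),124.4))
E
```

```text
t 11.17 W [ 0.6245 -0.3419  0.2852] B [ 0.118  -0.002   0.2852] yaw 124.26 z [-0.005  0.002 -1.   ] F [-0.03 -0.13 -0.49] op -0.008 q [-0.64  0.35  1.43 -0.    1.37 -1.24]
([0.0028, 0.0022, 0.0632], [-0.0036, -0.0044, -0.0025])
([0.0208, 0.0021, 0.0633], [-0.0036, -0.0044, -0.0025])
```

Request:
{"method": "carry_out", "body": {"commands": [{"delta_pos":[0.002,0.001,0.02],"delta_rot":[-0.002,-0.004,-0.002],"claw":0},{"delta_pos":[0.003,0.002,0.04],"delta_rot":[-0.003,-0.004,-0.002],"claw":0},{"delta_pos":[0.003,0.002,0.055],"delta_rot":[-0.003,-0.004,-0.002],"claw":0},{"delta_pos":[0.003,0.002,0.063],"delta_rot":[-0.003,-0.004,-0.002],"claw":0},{"delta_pos":[0.008,0.002,0.063],"delta_rot":[-0.003,-0.004,-0.002],"claw":0},{"delta_pos":[0.015,0.002,0.063],"delta_rot":[-0.003,-0.004,-0.002],"claw":0},{"delta_pos":[0.015,0.002,0.063],"delta_rot":[-0.003,-0.004,-0.002],"claw":0}]}}

```text
time: 11.75
eef_pos: [0.6173, -0.3273, 0.2238]
tcp_rot: [0.466, 0.885, -0.0, 0.0]
contact_force: [-0.5, -0.6, -0.7]
opening: -0.0
```

```bash
python3 - <<'E'
from h import *
say()
p,d=ctrl.read_camera("scene"); cv2.imwrite("pics/s11.png",cv2.resize(p[100:220,200:320],(600,600),interpolation=cv2.INTER_CUBIC)[:,:,::-1])
pin=np.array([.055,.064])
for th in [1.68,1.55,1.4,1.25,1.1,.95,.8,.65,.5,.35,.2]:
    u=np.array([-np.cos(th),np.sin(th)]); n=np.array([np.sin(th),np.cos(th)]); P=pin+.140*u+.0105*n
    b=(P[0]+.011,0,P[1]+.017); print(th,np.round(b,4),delta(toW(b),124.4)[0])
E
```

```text
t 11.75 W [ 0.6173 -0.3273  0.2238] B [0.1019 0.0004 0.2238] yaw 124.42 z [ 0.001 -0.001 -1.   ] F [-0.54 -0.55 -0.73] op -0.0 q [-0.63  0.36  1.54 -0.    1.25 -1.23]
1.68 [0.0917 0.     0.219 ] [0.0109, -0.0004, 0.0054]
1.55 [0.0736 0.     0.2212] [0.029, -0.0004, 0.0031]
1.4 [0.0526 0.     0.2207] [0.0501, -0.0004, 0.0035]
1.25 [0.0318 0.     0.2172] [0.0708, -0.0004, 0.0071]
1.1 [0.0119 0.     0.2105] [0.0908, -0.0004, 0.0137]
0.95 [-0.0069  0.      0.201 ] [0.1096, -0.0004, 0.0232]
0.8 [-0.024   0.      0.1887] [0.1267, -0.0004, 0.0354]
0.65 [-0.0391  0.      0.1741] [0.1418, -0.0004, 0.05]
0.5 [-0.0518  0.      0.1573] [0.1546, -0.0004, 0.0667]
0.35 [-0.0619  0.      0.1389] [0.1647, -0.0004, 0.0851]
0.2 [-0.0691  0.      0.1191] [0.172, -0.0004, 0.1049]
```

View pics/s11.png

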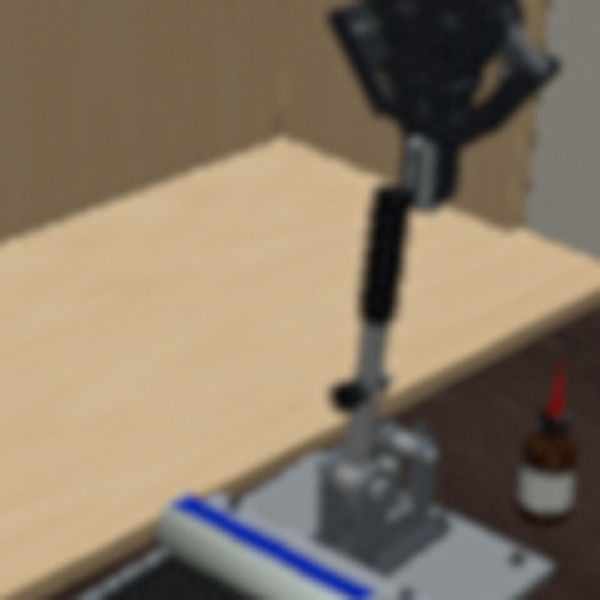

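Request:
{"method": "carry_out", "body": {"commands": [{"delta_pos":[0.01,0,0.006],"delta_rot":[0,0,0],"claw":0},{"delta_pos":[0.02,0,0.005],"delta_rot":[0,0,0],"claw":0},{"delta_pos":[0.03,0,0.004],"delta_rot":[0,0,0],"claw":0},{"delta_pos":[0.04,0,0.004],"delta_rot":[0,0,0],"claw":0},{"delta_pos":[0.05,0,0.004],"delta_rot":[0,0,0],"claw":0},{"delta_pos":[0.06,0,0.006],"delta_rot":[0,0,0],"claw":0},{"delta_pos":[0.071,0,0.008],"delta_rot":[0,0,0],"claw":0}]}}

```text
time: 12.38
eef_pos: [0.5778, -0.2695, 0.2183]
tcp_rot: [0.466, 0.885, -0.001, 0.003]
contact_force: [2.2, -4.0, 4.8]
opening: -0.001
```

```bash
cat >> h.py <<'E'
def arc(ths,r=.140,dx=.011,dz=.017):
    pin=np.array([.055,.064])
    for th in ths:
        u=np.array([-np.cos(th),np.sin(th)]); n=np.array([np.sin(th),np.cos(th)]); P=pin+r*u+.0105*n
        b=(P[0]+dx,0,P[1]+dz); print(th,np.round(b,4),delta(toW(b),124.4))
E
python3 - <<'E'
from h import *
say()
p,d=ctrl.read_camera("scene"); cv2.imwrite("pics/s12.png",cv2.resize(p[100:220,200:320],(600,600),interpolation=cv2.INTER_CUBIC)[:,:,::-1])
arc([1.25,1.1,.95,.8,.65,.5,.35,.2])
E
```

```text
t 12.38 W [ 0.5778 -0.2695  0.2183] B [0.032  0.0005 0.2183] yaw 124.41 z [ 0.005 -0.005 -1.   ] F [ 2.23 -3.96  4.84] op -0.001 q [-0.59  0.23  1.7  -0.    1.2  -1.2 ]
1.25 [0.0318 0.     0.2172] ([-0.0023, -0.0007, 0.0001], [0.0006, 0.0025, 0.001])
1.1 [0.0119 0.     0.2105] ([0.0177, -0.0006, 0.0067], [0.0006, 0.0025, 0.001])
0.95 [-0.0069  0.      0.201 ] ([0.0365, -0.0006, 0.0162], [0.0006, 0.0025, 0.001])
0.8 [-0.024   0.      0.1887] ([0.0536, -0.0006, 0.0284], [0.0006, 0.0025, 0.001])
0.65 [-0.0391  0.      0.1741] ([0.0687, -0.0006, 0.043], [0.0006, 0.0025, 0.001])
0.5 [-0.0518  0.      0.1573] ([0.0815, -0.0006, 0.0597], [0.0006, 0.0025, 0.001])
0.35 [-0.0619  0.      0.1389] ([0.0916, -0.0006, 0.0782], [0.0006, 0.0025, 0.001])
0.2 [-0.0691  0.      0.1191] ([0.0989, -0.0006, 0.0979], [0.0006, 0.0025, 0.001])
```

View pics/s12.png

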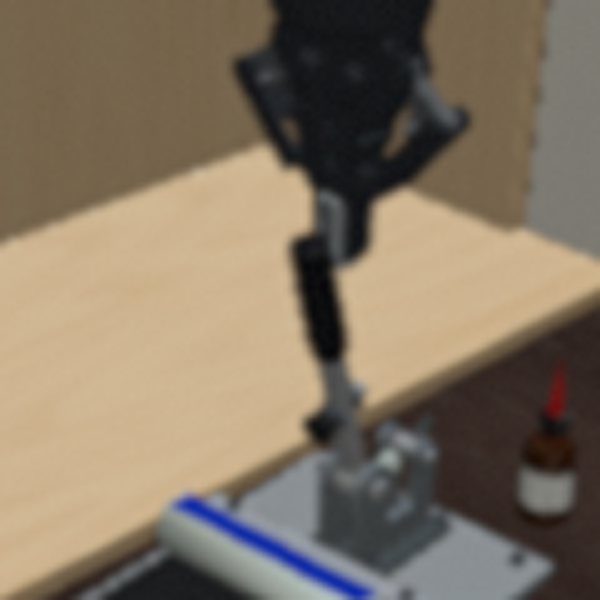

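Request:
{"method": "carry_out", "body": {"commands": [{"delta_pos":[0.008,0,0.004],"delta_rot":[0,0,0],"claw":0},{"delta_pos":[0.018,0,0.008],"delta_rot":[0,0,0],"claw":0},{"delta_pos":[0.028,0,0.0125],"delta_rot":[0,0,0],"claw":0},{"delta_pos":[0.037,0,0.0175],"delta_rot":[0,0,0],"claw":0},{"delta_pos":[0.046,0,0.0235],"delta_rot":[0,0.002,0],"claw":0},{"delta_pos":[0.054,0,0.03],"delta_rot":[0,0.002,0],"claw":0},{"delta_pos":[0.062,0,0.037],"delta_rot":[0,0.002,0],"claw":0},{"delta_pos":[0.069,0,0.0445],"delta_rot":[0,0.002,0],"claw":0}]}}

```text
time: 13.1
eef_pos: [0.5368, -0.2092, 0.1719]
tcp_rot: [0.466, 0.885, 0.001, -0.001]
contact_force: [-0.0, -0.4, 1.7]
opening: -0.001
```

```bash
python3 - <<'E'
from h import *
say()
p,d=ctrl.read_camera("scene"); cv2.imwrite("pics/s13.png",cv2.resize(p[100:220,200:320],(600,600),interpolation=cv2.INTER_CUBIC)[:,:,::-1])
arc([.65,.5,.35,.2,.1,0])
E
```

```text
t 13.1 W [ 0.5368 -0.2092  0.1719] B [-0.0409  0.0007  0.1719] yaw 124.46 z [-0.     0.002 -1.   ] F [-0.01 -0.39  1.72] op -0.001 q [-0.55  0.15  1.89  0.    1.11 -1.15]
0.65 [-0.0391  0.      0.1741] ([-0.004, -0.0003, -0.0049], [-0.001, -0.0061, 0.0015])
0.5 [-0.0518  0.      0.1573] ([0.0086, -0.0003, 0.012], [-0.001, -0.0061, 0.0015])
0.35 [-0.0619  0.      0.1389] ([0.0186, -0.0002, 0.0305], [-0.001, -0.0061, 0.0015])
0.2 [-0.0691  0.      0.1191] ([0.0257, -0.0002, 0.0503], [-0.001, -0.0061, 0.0015])
0.1 [-0.0723  0.      0.1054] ([0.0287, -0.0002, 0.064], [-0.001, -0.0061, 0.0015])
0 [-0.074   0.      0.0915] ([0.0304, -0.0002, 0.0779], [-0.001, -0.0061, 0.0015])
```

View pics/s13.png

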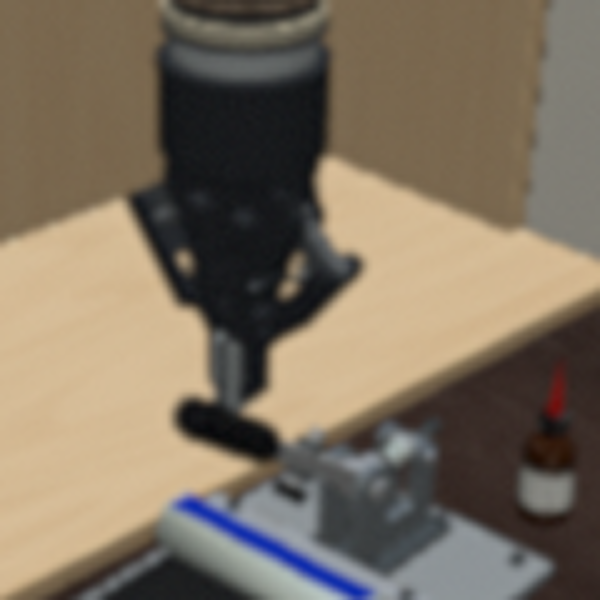

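Request:
{"method": "carry_out", "body": {"commands": [{"delta_pos":[0.003,0,0.004],"delta_rot":[0,0,0],"claw":0},{"delta_pos":[0.009,0,0.012],"delta_rot":[0,-0.002,0],"claw":0},{"delta_pos":[0.014,0,0.021],"delta_rot":[0,-0.004,0],"claw":0},{"delta_pos":[0.0185,0,0.0305],"delta_rot":[0,-0.004,0],"claw":0},{"delta_pos":[0.022,0,0.04],"delta_rot":[0,-0.004,0],"claw":0},{"delta_pos":[0.0255,0,0.05],"delta_rot":[0,-0.004,0],"claw":0},{"delta_pos":[0.0255,0,0.05],"delta_rot":[0,-0.004,0],"claw":0},{"delta_pos":[0.0255,0,0.05],"delta_rot":[0,-0.004,0],"claw":0}]}}

```text
time: 13.82
eef_pos: [0.52, -0.186, 0.1182]
tcp_rot: [0.466, 0.885, 0.0, -0.002]
contact_force: [0.2, 0.2, -0.2]
opening: -0.002
```

```bash
python3 - <<'E'
from h import *
say()
p,d=ctrl.read_camera("scene"); cv2.imwrite("pics/s14.png",cv2.resize(p[120:240,200:320],(600,600),interpolation=cv2.INTER_CUBIC)[:,:,::-1])
E
```

```text
t 13.82 W [ 0.52   -0.186   0.1182] B [-6.960e-02 -1.000e-04  1.182e-01] yaw 124.49 z [-0.004  0.002 -1.   ] F [ 0.23  0.17 -0.22] op -0.002 q [-0.53  0.17  1.98  0.    1.   -1.13]
```

View pics/s14.png

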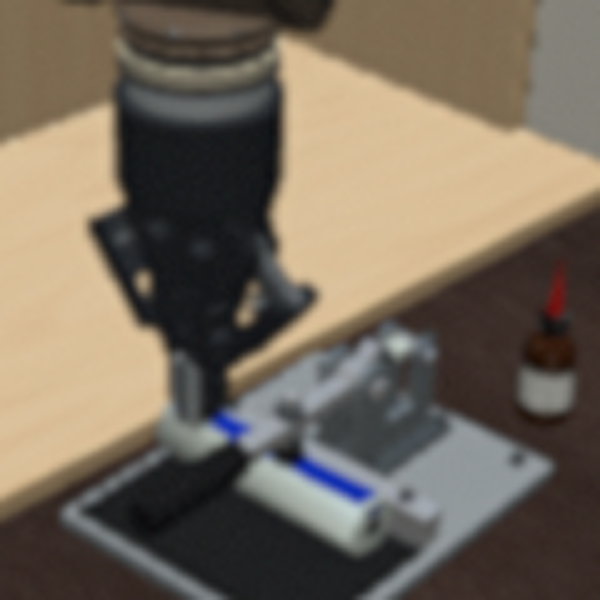

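Request:
{"method": "carry_out", "body": {"commands": [{"delta_pos":[0,0,-0.03],"delta_rot":[0,0,0],"claw":0},{"delta_pos":[0.02,0,-0.06],"delta_rot":[0,0,0],"claw":0},{"delta_pos":[0.04,0,-0.09],"delta_rot":[0,0,0],"claw":0},{"delta_pos":[0.06,0.02,-0.12],"delta_rot":[0,0,0],"claw":0},{"delta_pos":[0.07,0.05,-0.13],"delta_rot":[0,0,0],"claw":0},{"delta_pos":[0.08,0.08,-0.14],"delta_rot":[0,0,0],"claw":0},{"delta_pos":[0.08,0.08,-0.14],"delta_rot":[0,0,0],"claw":0},{"delta_pos":[0.08,0.08,-0.14],"delta_rot":[0,0,0],"claw":0}]}}

```text
time: 14.53
eef_pos: [0.543, -0.0746, 0.2613]
tcp_rot: [0.465, 0.886, 0.0, 0.001]
contact_force: [0.1, -0.4, -0.8]
opening: -0.003
```

```bash
python3 - <<'E'
from h import *
st=say()
for n in ("scene","top","wrist"):
    p,d=ctrl.read_camera(n); c=cam(n,st); W=cloud(c,d); B=toB(W); ok=d>0
    m=ok&(abs(B[...,1])<.012)&(B[...,0]<-.04)&(B[...,0]>-.115)&(B[...,2]>.05)&(B[...,2]<.13); q=B[m]
    print(n,"sleeve",len(q))
    if len(q)>20:
        # ridge: top quantile per x bin
        xs=np.linspace(-.11,-.05,7); pts=[(x,np.percentile(q[abs(q[:,0]-x)<.006][:,2],95)) for x in xs if (abs(q[:,0]-x)<.006).sum()>5]
        print(np.round(pts,4).tolist(), "y mid",q[:,1].mean().round(4))
        f=np.polyfit(*np.array(pts).T,1); print("slope->angle",-f[0].round(3),"z@-.08",np.polyval(f,-.08).round(4))
    m=ok&(B[...,0]>-.02)&(B[...,0]<.012)&(abs(B[...,1])<.085)&(abs(B[...,1])>.02)&(B[...,2]>.0385)&(B[...,2]<.0455); q=B[m]; print("bar top",len(q),np.percentile(q,[2,50,98],axis=0).round(4).tolist() if len(q) else '')
    hs=blue(p,c)&ok&(abs(B[...,0])<.03)&(abs(B[...,1])<.09)
    v,u=np.nonzero(hs)
    if len(u):
        b=toB(ray(c,np.c_[u,v],.042)); q=b[abs(b[:,1])>.02]
        f=np.polyfit(q[:,1],q[:,0],1); print("blue mid x@0",np.polyval(f,0).round(4),"yaw",-np.degrees(np.arctan(f[0])).round(2),len(q))
    a=B[ok&(B[...,0]>.005)&(B[...,0]<.04)&(abs(B[...,1])<.07)&(abs(B[...,1])>.025)&(B[...,2]>.0295)&(B[...,2]<.0345)]
    if len(a): print("fence",np.percentile(a[:,0],[2,50,98]).round(4))
    cv2.imwrite(f"pics/{n}15.png",p[:,:,::-1])
p=cv2.imread("pics/top15.png"); cv2.imwrite("pics/t15z.png",cv2.resize(p[120:240,210:370],(800,600),interpolation=cv2.INTER_CUBIC))
p=cv2.imread("pics/scene15.png"); cv2.imwrite("pics/s15z.png",cv2.resize(p[170:250,200:320],(800,533),interpolation=cv2.INTER_CUBIC))
E
```

```text
t 14.53 W [ 0.543  -0.0746  0.2613] B [-0.1485  0.0818  0.2613] yaw 124.63 z [ 0.001 -0.    -1.   ] F [ 0.06 -0.42 -0.82] op -0.003 q [-0.32 -0.    1.88  0.    1.27 -0.93]
scene sleeve 227
[[-0.11, 0.0734], [-0.1, 0.0737], [-0.09, 0.0732], [-0.08, 0.0737], [-0.07, 0.0737], [-0.06, 0.0737], [-0.05, 0.0739]] y mid -0.0047
slope->angle -0.006 z@-.08 0.0736
bar top 171 [[-0.0144, -0.0574, 0.0389], [-0.0049, 0.0329, 0.0415], [0.0063, 0.0781, 0.0437]]
blue mid x@0 -0.001 yaw 0.45 58
fence [0.0132 0.0208 0.0287]
top sleeve 250
[[-0.11, 0.0742], [-0.1, 0.0747], [-0.09, 0.0756], [-0.08, 0.0756], [-0.07, 0.0746], [-0.06, 0.0757], [-0.05, 0.0762]] y mid -0.0016
slope->angle -0.027 z@-.08 0.0752
bar top 314 [[-0.0104, -0.0566, 0.0388], [0.0002, 0.0314, 0.0419], [0.0108, 0.0794, 0.0449]]
blue mid x@0 -0.0002 yaw 0.45 140
fence [0.0133 0.0232 0.0312]
wrist sleeve 891
[[-0.11, 0.0766], [-0.1, 0.0772], [-0.09, 0.0771], [-0.08, 0.0775], [-0.07, 0.0776], [-0.06, 0.0776], [-0.05, 0.0773]] y mid 0.0034
slope->angle -0.012 z@-.08 0.0773
bar top 456 [[-0.0143, -0.054, 0.039], [-0.0081, -0.0302, 0.0443], [0.0069, 0.0385, 0.0454]]
blue mid x@0 -0.0007 yaw 0.39 253
fence [0.0155 0.0171 0.0272]
```

View pics/t15z.png

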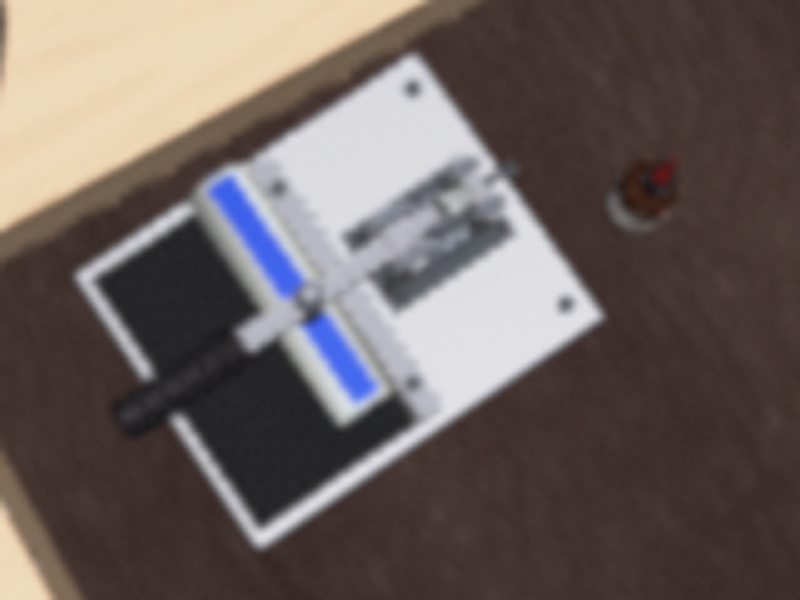

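View pics/s15z.png

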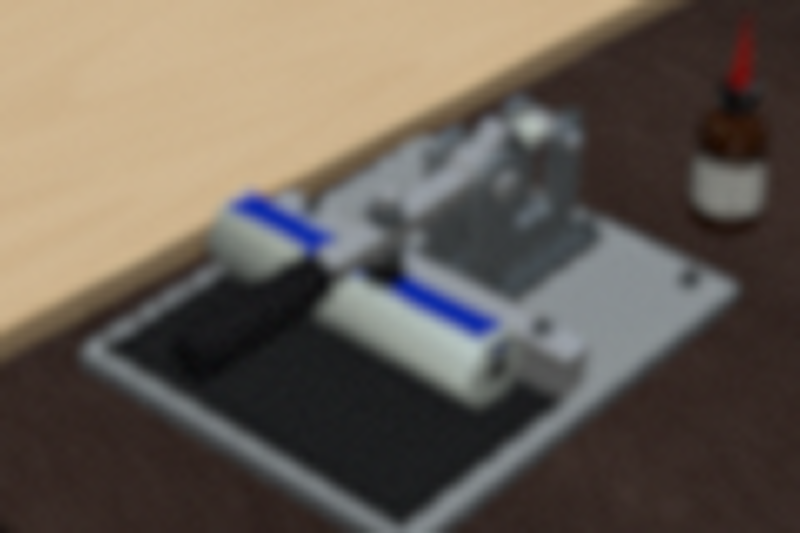

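View pics/wrist15.png

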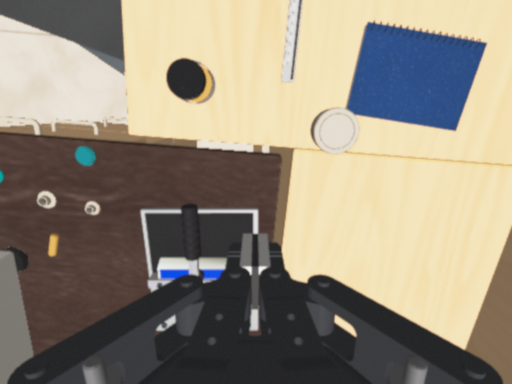

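```bash
python3 - <<'E'
from h import *
p,d=ctrl.read_camera("top"); C=cloud(cam("top"),d)
for u,v in [(166,166),(182,235),(340,157)]: print(C[v,u].round(3))
say(); print(ctrl.sign_off())
E
```

```text
[ 0.51  -0.07   0.435]
[ 0.422 -0.034  0.074]
[ 0.618 -0.411  0.067]
t 14.73 W [ 0.541  -0.0761  0.2586] B [-0.1484  0.0793  0.2586] yaw 124.41 z [-0.004  0.002 -1.   ] F [0.04 0.27 0.01] op 0.002 q [-0.33 -0.    1.88  0.    1.27 -0.93]
the job is handed in; nothing more can be done
None
```

The job is handed in at 14.7 s. I rolled the bar twice on the bed with the open fingers on its upper flank, so its blue flat is on top. I then slid it square against the fence while the lever was still upright, until the push force rose to about 13 N. Finally I pushed the lever over its dead centre with the closed gripper; it snapped shut, and I drew the arm clear.

What the last checks showed:
- **Bar:** the blue flat is up. The middle of the blue stripe lies 0.2 to 1.0 mm from the seated line in the three cameras, and the bar is about 0.4° off parallel to the fence. Its top is at 41.5 to 42 mm in the scene and top cameras.
- **Lever:** level to within about 0.03 rad, with the sleeve top at 73.6 to 75.2 mm in the scene and top cameras (74.5 mm expected).
- **Bystanders:** the top camera shows the oil bottle and bead jar within about 1 mm of where they started. The arm hid the grease tin from that camera at the end, so I only checked it by eye in the wrist picture. The arm never came near it.

What disagreed or could not be checked:
- **Wrist camera:** it read the lever and bar 2 to 3 mm higher than the other two cameras, and put the fence up to 4 mm off in x. I took both as calibration offsets.
- **Pad force:** I could not measure it directly. I infer it from the lever having snapped level with its pad on the bar.

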